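# Seat the lid of a coupon case on the sprung stand

### The arm

A 7-joint arm with a two-finger parallel gripper is mounted at the origin on a cart in front of the work surface, level with it; the furniture and walls round the work are solid. World frame = base frame: x ahead of the robot, y to its left, z up, the work surface at z = 0. Lengths are in m, angles in rad, forces in N, time in s.
With the tool pointing down it reaches from about 0.4 to 0.875 m from the base axis. Payload 19.3 kg.
Tool frame: the origin (TCP) lies between the finger pads; the fingertips stand 17 mm ahead of it and the grasp point (between the pads) lies 2 mm behind it; x points along the fingers, y is the direction in which the jaws open and shut, and the axes are right-handed (so a half turn about x gives the same grasp; the last joint's range is limited). The gripper opens to 85 mm and grips with 20 to 120 N. Pads are 22 mm wide; open, the fingers measure 114 mm over their backs; the gripper's body (76 mm by 85 mm) begins 54 mm behind the grasp point. The pads swing forward as they close: fully open they stand 13 mm farther back than shut.
Start: joints at [1.108, 0.521, -0.036, 1.599, 0.021, 1.021, -0.113], TCP at [0.239, -0.577, 0.248] pointing down, gripper open.
Joint ranges: [-2.91, 2.91], [-0.3, 2.13], [-1.5, 1.42], [0.17, 2.43], [-1.26, 4.41], [0.16, 1.93], [-2.52, 2.52]. Speed limits (rad/s): [1.89, 1.89, 2.39, 2.39, 3.01, 3.01, 3.01].

### API

Orientations are given as [roll, pitch, yaw] about the fixed x, y, z axes, in that order (R = Rz(yaw) Ry(pitch) Rx(roll)).
In Python, from workcell import bot gives the robot as it stands.
- The arm moves only by the shell command python3 -m creep 'ROWS' [FORCE]. ROWS is JSON, a list of rows, each an object of numbers: "wx", "wy", "wz": the turn, a rotation vector about the tool's x, y, z in degrees; "tx", "ty", "tz": the shift along the tool's x, y, z in m; "claw": the closure, from 0 (fully open) to 1 (shut). A call has 1 to 8 rows; each row is the pose to reach, as a shift and turn from the pose measured when the call began, along the tool's axes at that moment; what a row does not reach only later rows make up. A row lasts 1/10 s, in which the tool goes at most 50 mm and 8.59 degrees, less where a joint would pass 70% of its speed; a pose out of reach is approached as far as the arm can. A call with a gripper value outside its range is refused whole. The fingers move at their own pace and stop on an object; FORCE is the grip in N (left out, the last holds). Time passes only in rows, so rows that repeat a pose let the fingers close. It gives the time, the measured TCP pose, the force and the opening at its end, in the units of the state.
- bot.observe(): the state, without advancing time (a new reading comes with each control period).
- bot.grab_frame(name): name is "scene" or "side" or "wrist"; returns the picture (384x512x3 uint8, blue, green, red); there is no depth.
- bot.get_calibration(name): a dict with "fx", "fy", "cx", "cy" (pixels), "R" (3x3) and "t" (3): a world point X has camera coordinates R X + t. Camera axes: x right, y down, z forward; pixel columns grow to the right and rows downward; lengths in m; the calibration is good to about 2 mm. The wrist camera is an equidistant fisheye: a pixel r from the principal point sees the ray r / f radians off the axis. A picture is of the moment at which its call begins: read the wrist's pose just before it. get_calibration takes no time and is no camera call; for the wrist camera it gives the pose at the moment of the call.
- bot.job_done(): hands the job in, once; it reports no verdict.
The state is a dict: "clock": time; "qpos": joint angles; "qd": joint speeds; "joint_efforts": joint torques, N m; "position": TCP position; "tool_rot": TCP orientation; "force": force on the tool from outside, world axes, zero at the start; "moment": the same for the moment, N m; "grip_width": finger opening in m.
Only numpy, scipy, OpenCV 4.12 (cv2) and the standard library are available. Lean on these libraries where they do the work, as an engineer would, in place of code of your own. Each camera call takes 0.05 s, during which the arm holds its last target.

### The job

One of the two coupon cases in the rack has its lid standing proud. Take that case out by its two ends, stand it on the open bench and let go, then take it again across its long sides and set it down in the pocket of the sprung stand, all without pulling the lid off. There press the lid, on the screw head in its middle, firmly but not violently straight down until it is fully home and the sprung deck has gone right down to its stop, then let the deck come up again; leave the case in the stand and the other things where they are.

Things in the scene. Friction and masses are not known exactly. Their poses are not given: they have to be found in the camera images.
- coupon_case_center (a point): Centre (20 mm above the underside) of the coupon case with the proud lid: aluminium box, body 60 (x) x 40 (y) x 40 (z) mm with a dark line near the foot, about 0.5 kg. Starts upright in one of the two bays of the rack, its x along the bay. Its lid is 3 mm narrower than the body on every side, so fingers on the body do not touch the lid. Axes: x along the 60 mm length, z up.
- coupon_case: The same case; origin at the centre of its underside, same axes.
- coupon_case_lid (a joint): How far the lid stands proud, in m: 0 fully home, positive up; starts 5 to 9 mm. A plate 54 x 34 x 5 mm on a black plug, its top 45 mm above the case underside when home. In its middle a round steel screw head, 23 mm across, stands 3 to 13 mm above the plate, differently each time (not measured); it does not yield: press there, by feel. The lid slides stiffly (3.6 N) and stays; lifting the heavy case by lid or screw pulls the lid off.
- spare_case_center (a point): Centre of the other case, the same in shape and size with its lid already home, in the other bay of the rack. Leave it there.
- case_rack: Fixed grey rack with two bays; origin under its centre on the bench, x along the bays. Floor 12 mm thick, 52 (x) x 118 (y) mm; cheeks 8 mm thick, 52 mm long, tops 50 mm above the bench, at y = -51.5, 0, 51.5 mm; bay centres y = +-25.75 mm. A case stands on the floor with 1.9 mm to each cheek, its ends overhanging the bay by 4 mm, so it can be gripped only by its ends (60 mm apart).
- stand: Fixed steel lid-seating stand; origin under its centre. Foot plate 130 (x) x 100 (y) x 8 mm, above it a sprung deck 46 mm wide whose pocket floor is 33 mm above the bench when up. Pocket 65 (x) x 45 (y) mm between end cheeks 37 mm high with short corner returns; along both long sides the middle 46 mm is open for fingers. A case goes in with its x along the stand x, either way round.
- deck_floor (a point): Centre of the pocket floor on top of the sprung deck; axes as the stand's. Moves down with the deck.
- stand_deck (a joint): How far the deck is pressed down, in m: 0 up, 0.006 on its stop. It carries a loaded case without sinking; pressed on the case it begins to yield at about 3 to 5 N and reaches the stop at about 12 to 14 N.
- tin_center (a point): Centre of a closed round aluminium tin, 69 mm in diameter, 44 mm high: bystander.
- plate_center (a point): Centre of a square steel plate 50 x 50 x 10 mm lying flat: bystander.
- pen_center (a point): Centre of a marker pen, 128 mm long and 18 mm thick, lying on the bench: bystander.
Not all that is in view belongs to the job. Of the things that look like the stand, take the one that is farthest from the robot's base at the start.

How it is judged:
On the way, in this order (a step that is already met when the one before it is completed fails the run):
1. The case with the proud lid stands upright on the open bench, let go (height (world z) of coupon_case_center below 0.025 m and angle between coupon_case_center's own z axis and vertical below 0.1 rad and contact force between the fingers and coupon_case below 0.1 N), for 0.2 s.
2. The case stands in the pocket of the stand, let go (x of coupon_case_center in the frame of deck_floor between -0.004 and 0.004 m and y of coupon_case_center in the frame of deck_floor between -0.004 and 0.004 m and z of coupon_case_center in the frame of deck_floor below 0.023 m and angle between the x axis of coupon_case_center and the x axis of deck_floor, either way round below 0.12 rad and angle between coupon_case_center's own z axis and vertical below 0.08 rad and contact force between the fingers and coupon_case below 0.1 N), for 0.2 s.
3. The lid is fully home (1 mm) while the deck is pressed down to its stop (within 1 mm) (x of coupon_case_center in the frame of deck_floor between -0.004 and 0.004 m and y of coupon_case_center in the frame of deck_floor between -0.004 and 0.004 m and z of coupon_case_center in the frame of deck_floor below 0.023 m and angle between the x axis of coupon_case_center and the x axis of deck_floor, either way round below 0.12 rad and angle between coupon_case_center's own z axis and vertical below 0.08 rad and value of joint coupon_case_lid below 0.001 m and value of joint stand_deck above 0.005 m), for 0.1 s.
At the end, for the whole second after the job is handed in: The case stands at rest and upright in the stand's pocket (centre within 4 mm, 7 degrees), its lid home within 1 mm, the deck back up within 2 mm, and the other case still in its bay (x of coupon_case_center in the frame of deck_floor between -0.004 and 0.004 m and y of coupon_case_center in the frame of deck_floor between -0.004 and 0.004 m and z of coupon_case_center in the frame of deck_floor below 0.023 m and angle between the x axis of coupon_case_center and the x axis of deck_floor, either way round below 0.12 rad and angle between coupon_case_center's own z axis and vertical below 0.08 rad and value of joint coupon_case_lid below 0.001 m and value of joint stand_deck below 0.002 m and linear speed of coupon_case below 0.02 m/s and distance of spare_case_center from where it was at the start of the episode below 0.02 m); the robot touches nothing.
It fails at once if The lid is pulled off (more than 20 mm up) (value of joint coupon_case_lid above 0.02 m).
It fails at once if The case is pressed or struck on the stand with more than 40 N (contact force between coupon_case and stand above 40 N).
It fails at once if The other case is moved by more than 20 mm (distance of spare_case_center from where it was at the start of the episode above 0.02 m).
It fails at once if The tin, the steel plate or the marker is pushed more than 30 mm (distance of any of tin_center, plate_center, pen_center from where it was at the start of the episode above 0.03 m).
It also fails if it takes over 72 s, if anything falls off the work surface, if the arm or the gripper's body presses on something with over 40 N, if the wrist force passes 120 N, or if a joint passes its speed limit or range.

## Working session

There is one attempt and no reset: what is moved stays moved. The work goes in short steps, Python scripts to look and compute and a shell command to move; the robot and the scene stay as the last step left them, time stands still between calls to the robot, and variables do not carry over. Pictures are saved under pics/ and viewed, and the job is handed in when it is done.

```bash
ls; mkdir -p pics
python3 - <<'E'
from workcell import bot
import cv2
s=bot.observe(); print({k:(v if not hasattr(v,'round') else v) for k,v in s.items()})
for n in ["scene","side","wrist"]:
    c=bot.get_calibration(n); print(n,c)
    cv2.imwrite(f"pics/{n}0.png",bot.grab_frame(n))
E
```

```text
pics
{'clock': 0.0, 'qpos': array([ 1.10777207,  0.52201223, -0.03632856,  1.59999618,  0.02121957,
        1.02110441, -0.11280717]), 'qd': array([-1.07994605e-04,  4.91438311e-05, -1.14449489e-04, -3.76098548e-04,
        5.99504683e-05, -2.41958830e-04,  8.48831489e-04]), 'joint_efforts': array([ 4.41502125e-04, -9.27113628e+01,  1.97996669e+00, -3.69947147e+01,
        1.77456747e-02,  8.00654234e-03, -4.12604027e-05]), 'position': array([ 0.23909154, -0.57711836,  0.24773106]), 'tool_rot': array([-1.48503487,  1.56966174,  2.04937591]), 'force': array([ 0.32225603, -0.57538203,  0.76571979]), 'moment': array([ 0.01891947, -0.04127523,  0.00395405]), 'grip_width': 0.08523600943735916}
scene {'fx': 375.68672289319454, 'fy': 375.68672289319454, 'cx': 248.69625016344128, 'cy': 201.02592804333852, 'R': array([[-0.65829679, -0.75268363, -0.01061561],
       [-0.31189177,  0.28556101, -0.90618896],
       [ 0.685105  , -0.59323036, -0.42273972]]), 't': array([0.3325889 , 0.23407828, 0.52882753])}
side {'fx': 461.3325736726976, 'fy': 461.3325736726976, 'cx': 254.91502465837382, 'cy': 201.07649333078658, 'R': array([[-0.96018466, -0.27914598, -0.01108819],
       [-0.18071019,  0.65088206, -0.7373577 ],
       [ 0.21304754, -0.7059958 , -0.67541149]]), 't': array([0.49621334, 0.13630005, 0.89166234])}
wrist {'fx': 297.3186396354542, 'fy': 297.3186396354542, 'cx': 257.4987595629513, 'cy': 189.2806458623292, 'R': array([[ 0.3819966 , -0.92416254, -0.00147898],
       [-0.87663171, -0.36285574,  0.31599455],
       [-0.29256698, -0.11941232, -0.94875985]]), 't': array([-0.62362884, -0.0413201 ,  0.38115138])}
```

View pics/scene0.png

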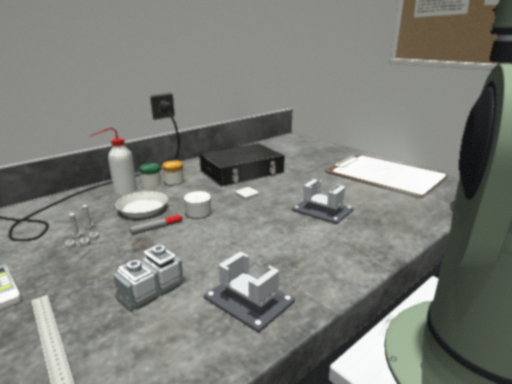

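View pics/side0.png

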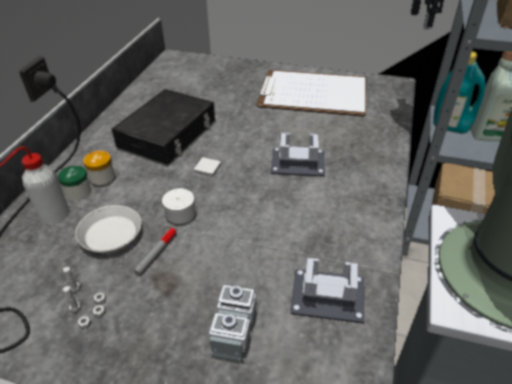

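View pics/wrist0.png

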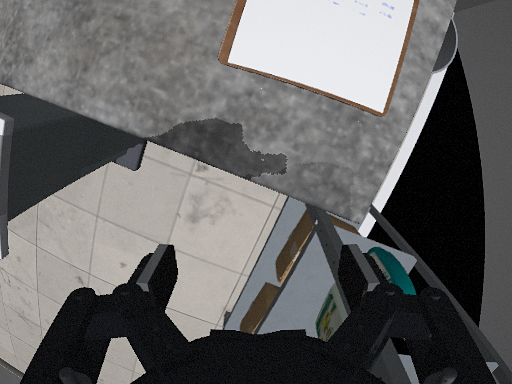

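Scene view: two stand-like objects at about (250,295) and (323,205), rack with two cases at (150,275). Tin at (198,205), pen at (157,225), plate at (247,193). Next I'll compute rough positions and look at crops.

```bash
cat > h.py <<'E'
import numpy as np, cv2
from scipy.spatial.transform import Rotation as Ro
from workcell import bot
def ray(c,u,v,fish=False):
    x=(u-c['cx'])/c['fx'];y=(v-c['cy'])/c['fy']
    if fish:
        r=np.hypot(x,y); d=np.array([0,0,1.]) if r<1e-9 else np.array([np.sin(r)*x/r,np.sin(r)*y/r,np.cos(r)])
    else: d=np.array([x,y,1.])
    R=np.array(c['R']);t=np.array(c['t'])
    d=R.T@d; return -R.T@t, d/np.linalg.norm(d)
def plane(c,u,v,z,fish=False):
    o,d=ray(c,u,v,fish); return o+d*(z-o[2])/d[2]
def tri(*rays):
    A=np.zeros((3,3));b=np.zeros(3)
    for o,d in rays:
        P=np.eye(3)-np.outer(d,d);A+=P;b+=P@o
    p=np.linalg.solve(A,b)
    return p,[np.linalg.norm((np.eye(3)-np.outer(d,d))@(p-o)) for o,d in rays]
def proj(c,X,fish=False):
    p=np.array(c['R'])@np.array(X)+np.array(c['t'])
    if fish:
        r=np.hypot(p[0],p[1]);th=np.arctan2(r,p[2]);q=p[:2]/max(r,1e-9)*th
    else: q=p[:2]/p[2]
    return np.array([c['cx']+c['fx']*q[0],c['cy']+c['fy']*q[1]])
def pose():
    s=bot.observe(); return np.array(s['position']),Ro.from_euler('xyz',s['tool_rot'])
def down(yaw_y):
    """tool x down, tool y along world angle yaw_y"""
    x=np.array([0,0,-1.]);y=np.array([np.cos(yaw_y),np.sin(yaw_y),0]);z=np.cross(x,y)
    return Ro.from_matrix(np.stack([x,y,z],1))
def go(target,yaw_y):
    """target TCP and jaw direction -> tool shift and turn"""
    p,R=pose(); t=R.inv().apply(np.array(target)-p)
    best=None
    for k in (0,np.pi):
        w=(R.inv()*down(yaw_y+k)).as_rotvec(degrees=True)
        print('shift',t.round(4),'turn',w.round(2))
def crop(im,u0,v0,u1,v1,k,name):
    cv2.imwrite(name,cv2.resize(im[v0:v1,u0:u1],None,fx=k,fy=k,interpolation=cv2.INTER_CUBIC))
E
python3 - <<'E'
from h import *
c=bot.get_calibration('scene');d=bot.get_calibration('side')
for n,a,b,z in [('standA',(250,297),(328,293),.01),('standB',(323,207),(299,158),.01),('case1',(134,268),(230,322),.05),('case2',(160,254),(237,292),.05),('tin',(198,197),(179,195),.044),('plate',(247,193),(208,166),.01),('pen',(157,225),(156,250),.009)]:
    print(n,plane(c,*a,z).round(3),plane(d,*b,z).round(3))
a=cv2.imread('pics/scene0.png');b=cv2.imread('pics/side0.png')
crop(a,100,220,300,340,4,'pics/c1.png'); crop(b,190,240,380,380,4,'pics/c2.png')
crop(b,250,110,350,190,6,'pics/c3.png')
E
```

```text
standA [0.325 0.154 0.01 ] [0.332 0.154 0.01 ]
standB [ 0.467 -0.223  0.01 ] [ 0.47  -0.232  0.01 ]
case1 [0.486 0.288 0.05 ] [0.476 0.285 0.05 ]
case2 [0.495 0.231 0.05 ] [0.483 0.224 0.05 ]
tin [0.676 0.022 0.044] [0.685 0.01  0.044]
plate [ 0.669 -0.137  0.01 ] [ 0.678 -0.142  0.01 ]
pen [0.673 0.145 0.009] [0.683 0.142 0.009]
```

View pics/c1.png

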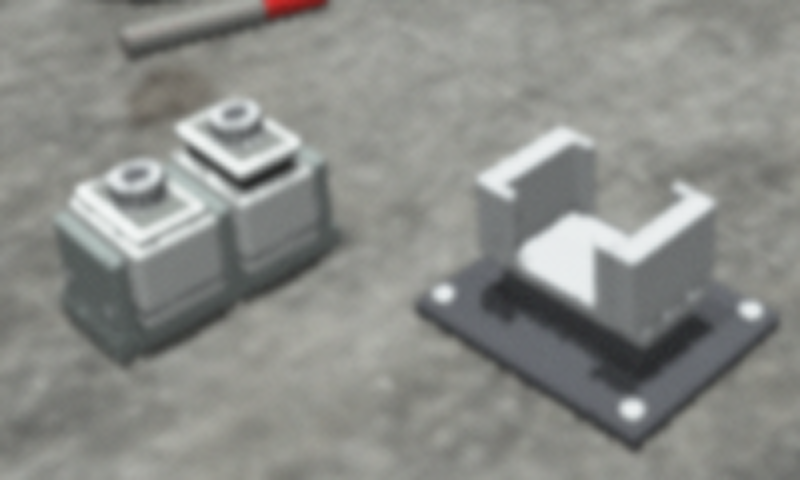

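View pics/c2.png

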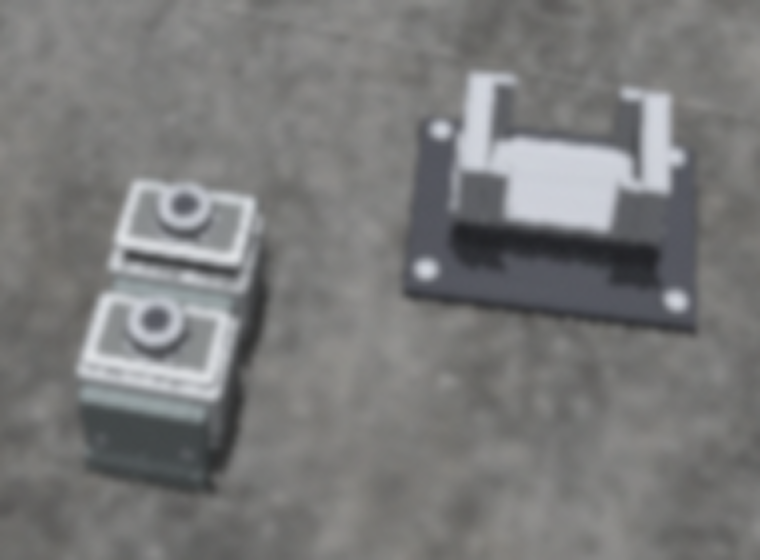

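View pics/c3.png

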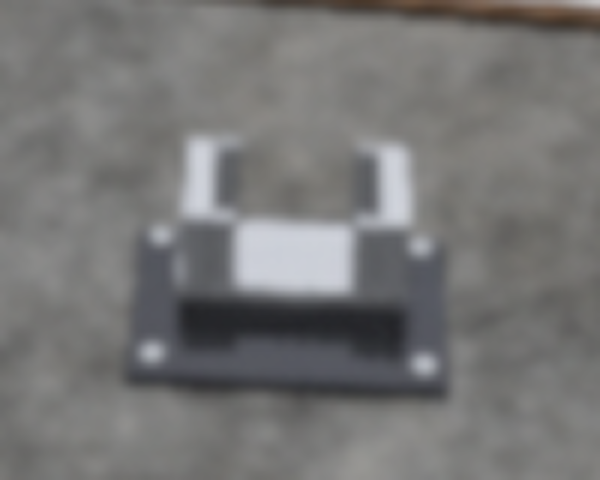

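Case with the black plug showing (the proud lid) is the one nearer the stands, about (0.49, 0.228). The far stand is B at about (0.468, -0.228), 0.52 m from the base against 0.36 m for A. I'll move over stand B first.

Run:
```python
from h import *
p,R=pose(); print(R.as_matrix().round(3))
go([0.42,-0.30,0.25],np.pi/2)
go([0.42,-0.30,0.25],0)
```

```text
[[-0.     0.383 -0.924]
 [ 0.001 -0.924 -0.383]
 [-1.    -0.001  0.   ]]
shift [-0.002  -0.1869 -0.2732] turn [-1.575e+02 -7.000e-02  2.000e-02]
shift [-0.002  -0.1869 -0.2732] turn [2.25e+01 1.00e-02 5.00e-02]
shift [-0.002  -0.1869 -0.2732] turn [-6.75e+01 -3.00e-02  5.00e-02]
shift [-0.002  -0.1869 -0.2732] turn [1.125e+02 5.000e-02 3.000e-02]
```

```bash
python3 -m creep '[{"tx":0,"ty":-0.03,"tz":-0.04,"wx":4},{"tx":0,"ty":-0.06,"tz":-0.08,"wx":8},{"ty":-0.09,"tz":-0.12,"wx":12},{"ty":-0.12,"tz":-0.16,"wx":16},{"ty":-0.15,"tz":-0.20,"wx":20},{"ty":-0.17,"tz":-0.24,"wx":22.5},{"ty":-0.187,"tz":-0.273,"wx":22.5},{"ty":-0.187,"tz":-0.273,"wx":22.5}]'
python3 - <<'E'
from h import *
p,R=pose(); print(p.round(4)); c=bot.get_calibration('wrist');print((-c['R'].T@c['t']).round(3))
im=bot.grab_frame('wrist'); cv2.imwrite('pics/w1.png',im)
E
```

```text
[ 0.2391 -0.5772  0.2479]
[ 0.314 -0.546  0.374]$[0]: bad value
```

View pics/w1.png

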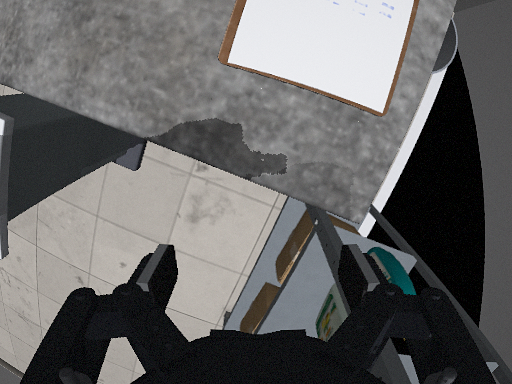

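```bash
python3 -m creep '[{"wx":4,"wy":0,"wz":0,"tx":0,"ty":-0.03,"tz":-0.04,"claw":0},{"wx":8,"wy":0,"wz":0,"tx":0,"ty":-0.06,"tz":-0.08,"claw":0},{"wx":12,"wy":0,"wz":0,"tx":0,"ty":-0.09,"tz":-0.12,"claw":0},{"wx":16,"wy":0,"wz":0,"tx":0,"ty":-0.12,"tz":-0.16,"claw":0},{"wx":20,"wy":0,"wz":0,"tx":0,"ty":-0.15,"tz":-0.20,"claw":0},{"wx":22.5,"wy":0,"wz":0,"tx":0,"ty":-0.17,"tz":-0.24,"claw":0},{"wx":22.5,"wy":0,"wz":0,"tx":0,"ty":-0.187,"tz":-0.273,"claw":0},{"wx":22.5,"wy":0,"wz":0,"tx":0,"ty":-0.187,"tz":-0.273,"claw":0}]'
python3 - <<'E'
from h import *
p,R=pose(); print(p.round(4)); c=bot.get_calibration('wrist');print((-c['R'].T@c['t']).round(3))
im=bot.grab_frame('wrist'); cv2.imwrite('pics/w2.png',im)
E
```

```text
clock: 1.0
position: [0.423, -0.2957, 0.2481]
tool_rot: [-2.008, 1.569, 1.141]
force: [-0.5, -0.5, 0.4]
grip_width: 0.0855
[ 0.423  -0.2957  0.2481]
[ 0.503 -0.295  0.374]
```

View pics/w2.png

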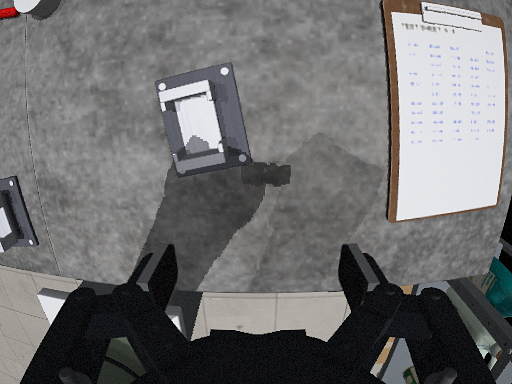

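Run:
```python
from h import *
c=bot.get_calibration('wrist')
for b in [(161,88),(225,72),(182,170),(242,158)]: print(plane(c,*b,.009,True).round(4))
o,d=ray(c,257,189,True);print(o,d)
go([0.40,-0.235,0.17],np.pi/2)
```

```text
[ 0.5127 -0.1766  0.009 ]
[ 0.5288 -0.2577  0.009 ]
[ 0.4061 -0.1993  0.009 ]
[ 0.4215 -0.2777  0.009 ]
[ 0.50175885 -0.29742262  0.3739895 ] [-0.31524105  0.00201552 -0.94900949]
shift [ 0.0781 -0.063   0.0209] turn [-1.7976e+02 -1.0000e-01  1.0000e-02]
shift [ 0.0781 -0.063   0.0209] turn [0.24 0.   0.06]
```

```bash
python3 -m creep '[{"wx":0,"wy":0,"wz":0,"tx":0.03,"ty":-0.02,"tz":0.01,"claw":0},{"wx":0,"wy":0,"wz":0,"tx":0.06,"ty":-0.045,"tz":0.02,"claw":0},{"wx":0,"wy":0,"wz":0,"tx":0.078,"ty":-0.063,"tz":0.02,"claw":0},{"wx":0,"wy":0,"wz":0,"tx":0.078,"ty":-0.063,"tz":0.02,"claw":0},{"wx":0,"wy":0,"wz":0,"tx":0.078,"ty":-0.063,"tz":0.02,"claw":0}]'
python3 - <<'E'
from h import *
c=bot.get_calibration('wrist');np.save('w3.npy',c,allow_pickle=True)
im=bot.grab_frame('wrist'); cv2.imwrite('pics/w3.png',im); crop(im,130,20,330,170,4,'pics/w3c.png')
E
```

```text
clock: 1.55
position: [0.4007, -0.2358, 0.1702]
tool_rot: [-1.108, 1.57, 2.038]
force: [-0.3, -0.5, 0.7]
grip_width: 0.0857
```

View pics/w3.png

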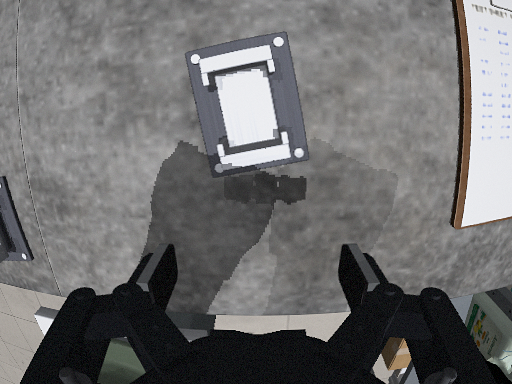

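View pics/w3c.png

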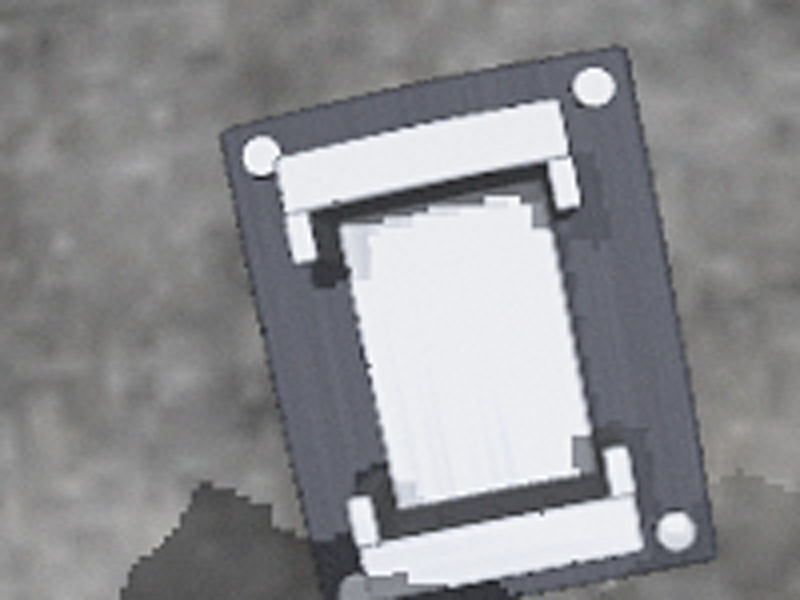

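Run:
```python
from h import *
c=np.load('w3.npy',allow_pickle=True).item()
f=lambda x,y,z: plane(c,130+x/4,20+y/4,z,True)
for z in (.037,.07):
    P=[f(*q,z) for q in [(295,263),(579,206),(349,498),(630,447)]]
    print(z,np.mean(P,0).round(4),'gap',np.linalg.norm(P[0]-P[2]),np.linalg.norm(P[1]-P[3]),'wid',np.linalg.norm(P[0]-P[1]),np.linalg.norm(P[2]-P[3]))
    d=(P[0]-P[2])+(P[1]-P[3]);print(np.degrees(np.arctan2(d[1],d[0])))
    d=(P[0]-P[1])+(P[2]-P[3]);print(np.degrees(np.arctan2(d[1],d[0]))-90)
Q=[f(*q,.008) for q in [(220,130),(627,47),(716,553)]]
print(np.round(Q,4),((Q[0]+Q[2])/2).round(4)); 
d=Q[1]-Q[2];print(np.linalg.norm(d),np.linalg.norm(Q[0]-Q[1]),np.degrees(np.arctan2(d[1],d[0])))
B=[f(*q,.009) for q in [(261,156),(594,87),(677,530)]];print(((B[0]+B[2])/2).round(4))
go([0.38,0.23,0.23],np.radians(101));go([0.45,0.0,0.23],np.radians(101))
```

```text
0.037 [ 0.4685 -0.2247  0.037 ] gap 0.053472200907985684 0.053928279590768166 wid 0.06220351913299796 0.06299309731027919
12.153549021210145
10.702021038713752
0.07 [ 0.4702 -0.2261  0.07  ] gap 0.04666307546630612 0.04706107729963019 wid 0.05428255164898987 0.054971585304747245
12.153549021210146
10.702021038713738
[[ 0.5237 -0.165   0.008 ]
 [ 0.5426 -0.2625  0.008 ]
 [ 0.418  -0.2866  0.008 ]] [ 0.4709 -0.2258  0.008 ]
0.1268853866971983 0.09927565615207061 10.973294833664104
[ 0.4702 -0.2259  0.009 ]
shift [-0.0592 -0.4663  0.0195] turn [1.6918e+02 3.0000e-02 4.0000e-02]
shift [-0.0592 -0.4663  0.0195] turn [-10.82  -0.03   0.02]
shift [-0.0593 -0.2361 -0.0498] turn [1.6918e+02 3.0000e-02 4.0000e-02]
shift [-0.0593 -0.2361 -0.0498] turn [-10.82  -0.03   0.02]
```

```bash
python3 -m creep '[{"wx":0,"wy":0,"wz":0,"tx":-0.02,"ty":-0.04,"tz":-0.02,"claw":0},{"wx":0,"wy":0,"wz":0,"tx":-0.04,"ty":-0.085,"tz":-0.04,"claw":0},{"wx":0,"wy":0,"wz":0,"tx":-0.06,"ty":-0.13,"tz":-0.06,"claw":0},{"wx":0,"wy":0,"wz":0,"tx":-0.06,"ty":-0.175,"tz":-0.07,"claw":0},{"wx":0,"wy":0,"wz":0,"tx":-0.06,"ty":-0.22,"tz":-0.07,"claw":0},{"wx":0,"wy":0,"wz":0,"tx":-0.06,"ty":-0.265,"tz":-0.07,"claw":0},{"wx":0,"wy":0,"wz":0,"tx":-0.06,"ty":-0.31,"tz":-0.06,"claw":0},{"wx":0,"wy":0,"wz":0,"tx":-0.06,"ty":-0.355,"tz":-0.05,"claw":0}]'
python3 -m creep '[{"wx":0,"wy":0,"wz":0,"tx":0.01,"ty":-0.04,"tz":0.01,"claw":0},{"wx":0,"wy":0,"wz":0,"tx":0.02,"ty":-0.08,"tz":0.02,"claw":0},{"wx":0,"wy":0,"wz":0,"tx":0.03,"ty":-0.12,"tz":0.04,"claw":0},{"wx":0,"wy":0,"wz":0,"tx":0.03,"ty":-0.12,"tz":0.04,"claw":0},{"wx":0,"wy":0,"wz":0,"tx":0.03,"ty":-0.12,"tz":0.04,"claw":0}]'
python3 - <<'E'
from h import *
c=bot.get_calibration('wrist');np.save('w4.npy',c,allow_pickle=True)
im=bot.grab_frame('wrist'); cv2.imwrite('pics/w4.png',im)
E
```

```text
clock: 2.4
position: [0.4503, 0.1198, 0.2317]
tool_rot: [-2.868, 1.568, 0.275]
force: [0.9, 0.7, -0.6]
grip_width: 0.0858
clock: 2.9
position: [0.4107, 0.2399, 0.2021]
tool_rot: [-2.886, 1.568, 0.257]
force: [0.5, -0.4, -1.1]
grip_width: 0.0852
```

View pics/w4.png

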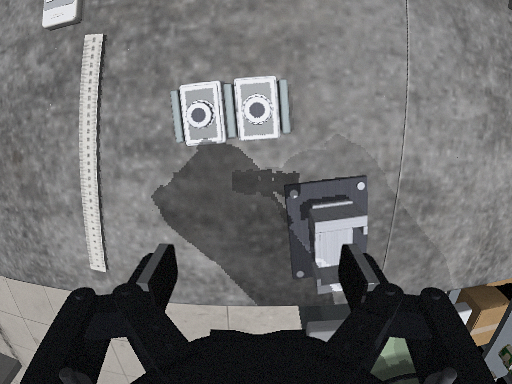

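Run:
```python
from h import *
im=cv2.imread('pics/w4.png'); crop(im,160,60,310,160,5,'pics/w4c.png')
```

```text
(no output)
```

View pics/w4c.png

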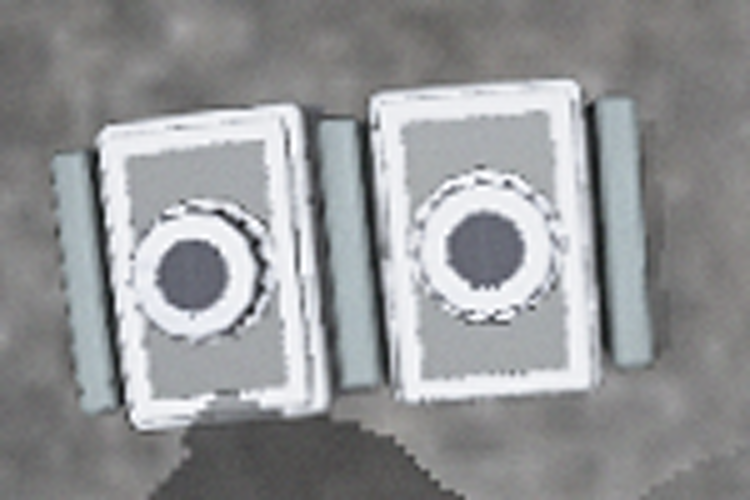

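Run:
```python
from h import *
c=np.load('w4.npy',allow_pickle=True).item()
f=lambda q,z: plane(c,160+q[0]/5,60+q[1]/5,z,True)
L=[f(q,.05) for q in [(52,155),(84,152),(83,412),(118,408)]]
M=[f(q,.05) for q in [(318,120),(358,117),(342,390),(380,385)]]
R=[f(q,.05) for q in [(596,100),(635,97),(615,367),(652,362)]]
for n,A in zip('LMR',(L,M,R)):
    d=A[0]+A[1]-A[2]-A[3];print(n,np.mean(A,0).round(4),np.linalg.norm(d)/2,np.degrees(np.arctan2(d[1],d[0])))
l,m,r=[np.mean(A,0) for A in (L,M,R)]
print(np.linalg.norm(l-r),np.degrees(np.arctan2(*(l-r)[[1,0]]))-90,'bay',((m+r)/2).round(4),((l+r)/2).round(4))
for z in (.062,.064,.066):
    P=[f(q,z) for q in [(371,97),(581,82),(397,402),(600,388)]]
    d=P[0]+P[1]-P[2]-P[3];print(z,np.mean(P,0).round(4),np.linalg.norm(P[0]-P[1]),np.linalg.norm(P[0]-P[2]),np.degrees(np.arctan2(d[1],d[0])))
for z in (.067,.072,.077): print(f((485,248),z).round(4))
for z in (.06,.065,.07): print('spare',f((192,274),z).round(4))
```

```text
L [0.472  0.3176 0.05  ] 0.05003997799472978 5.121612056067611
M [0.476  0.2663 0.05  ] 0.050996062839714536 4.169021730044247
R [0.4801 0.2152 0.05  ] 0.050243931658456024 4.604618294965068
0.10275251239511911 4.515319195226397 bay [0.478  0.2408 0.05  ] [0.476  0.2664 0.05  ]
0.062 [0.4784 0.2407 0.062 ] 0.03696145152432962 0.05528059978114315 4.226211016059093
0.064 [0.4785 0.2407 0.064 ] 0.03668388331398049 0.054865460858956085 4.226211016059065
0.066 [0.4786 0.2407 0.066 ] 0.03640631510363128 0.05445032193676902 4.2262110160591035
[0.4777 0.2411 0.067 ]
[0.4779 0.2411 0.072 ]
[0.4782 0.241  0.077 ]
spare [0.4734 0.2942 0.06  ]
spare [0.4738 0.2932 0.065 ]
spare [0.4741 0.2922 0.07  ]
```

Run:
```python
from h import *
print(tri(ray(bot.get_calibration('scene'),158.75,248),ray(bot.get_calibration('side'),236.25,291.75)))
print(bot.observe()['qpos'].round(3))
go([0.478,0.241,0.15],np.radians(4.5))
```

```text
(array([0.47850145, 0.24019889, 0.07443179]), [np.float64(0.0007981265357882509), np.float64(0.0007981265357882496)])
[-0.46   0.356 -0.24   2.023  0.121  0.772 -2.343]
shift [ 0.0524 -0.0019 -0.0666] turn [-94.48  -0.17  -0.13]
shift [ 0.0524 -0.0019 -0.0666] turn [85.52 -0.13  0.17]
```

```bash
python3 -m creep '[{"wx":-8,"wy":0,"wz":0,"tx":0,"ty":0,"tz":-0.01,"claw":0},{"wx":-16,"wy":0,"wz":0,"tx":0,"ty":0,"tz":-0.02,"claw":0},{"wx":-24,"wy":0,"wz":0,"tx":0,"ty":0,"tz":-0.03,"claw":0},{"wx":-32,"wy":0,"wz":0,"tx":0,"ty":0,"tz":-0.04,"claw":0},{"wx":-40,"wy":0,"wz":0,"tx":0.01,"ty":0,"tz":-0.05,"claw":0},{"wx":-48,"wy":0,"wz":0,"tx":0.02,"ty":0,"tz":-0.06,"claw":0},{"wx":-56,"wy":0,"wz":0,"tx":0.03,"ty":-0.002,"tz":-0.067,"claw":0},{"wx":-64,"wy":0,"wz":0,"tx":0.03,"ty":-0.002,"tz":-0.067,"claw":0}]'
python3 -m creep '[{"wx":-8,"wy":0,"wz":0,"tx":0,"ty":0,"tz":0,"claw":0},{"wx":-16,"wy":0,"wz":0,"tx":0,"ty":0,"tz":0,"claw":0},{"wx":-24,"wy":0,"wz":0,"tx":0,"ty":0,"tz":0,"claw":0},{"wx":-29,"wy":0,"wz":0,"tx":0,"ty":0,"tz":0,"claw":0},{"wx":-29,"wy":0,"wz":0,"tx":0,"ty":0,"tz":0,"claw":0}]'
python3 - <<'E'
from h import *
go([0.478,0.241,0.15],np.radians(4.5))
print(bot.observe()['qpos'].round(3))
c=bot.get_calibration('wrist');np.save('w5.npy',c,allow_pickle=True)
im=bot.grab_frame('wrist'); cv2.imwrite('pics/w5.png',im)
E
```

```text
clock: 3.75
position: [0.48, 0.2389, 0.1718]
tool_rot: [1.963, 1.568, -0.059]
force: [0.2, 0.1, 0.1]
grip_width: 0.0854
clock: 4.25
position: [0.4813, 0.2369, 0.1722]
tool_rot: [1.354, 1.567, -0.164]
force: [0.2, -0.7, -0.4]
grip_width: 0.0855
shift [ 0.0221 -0.0032 -0.0043] turn [-1.47  0.05 -0.22]
shift [ 0.0221 -0.0032 -0.0043] turn [ 1.7853e+02 -3.5000e-01 -8.0000e-02]
[-0.132  0.537 -0.596  1.886  0.402  0.836 -0.883]
```

View pics/w5.png

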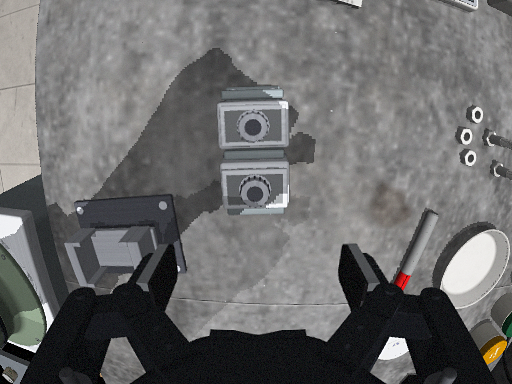

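```bash
python3 - <<'E'
from h import *
c=np.load('w5.npy',allow_pickle=True).item()
for z in (.068,.074): print(plane(c,255,192.5,z,True))
E
python3 -m creep '[{"wx":-1.5,"wy":0,"wz":0,"tx":0,"ty":-0.003,"tz":-0.004,"claw":0},{"wx":-1.5,"wy":0,"wz":0,"tx":0.03,"ty":-0.003,"tz":-0.004,"claw":0},{"wx":-1.5,"wy":0,"wz":0,"tx":0.06,"ty":-0.003,"tz":-0.004,"claw":0},{"wx":-1.5,"wy":0,"wz":0,"tx":0.07,"ty":-0.003,"tz":-0.004,"claw":0},{"wx":-1.5,"wy":0,"wz":0,"tx":0.07,"ty":-0.003,"tz":-0.004,"claw":0}]'
python3 - <<'E'
from h import *
go([0.478,0.241,0.032],np.radians(4.5))
im=bot.grab_frame('wrist'); cv2.imwrite('pics/w6.png',im)
im=bot.grab_frame('side'); crop(im,160,200,360,350,4,'pics/s6.png')
E
```

```text
[0.47877873 0.23909604 0.068     ]
[0.47870177 0.24116723 0.074     ]
clock: 4.8
position: [0.4777, 0.2409, 0.1014]
tool_rot: [0.906, 1.568, -0.589]
force: [0.7, 0.0, -0.0]
grip_width: 0.0855
shift [ 0.0694  0.0002 -0.0002] turn [-0.16  0.09 -0.12]
shift [ 0.0694  0.0002 -0.0002] turn [ 1.7984e+02 -1.9000e-01 -1.5000e-01]
```

View pics/w6.png

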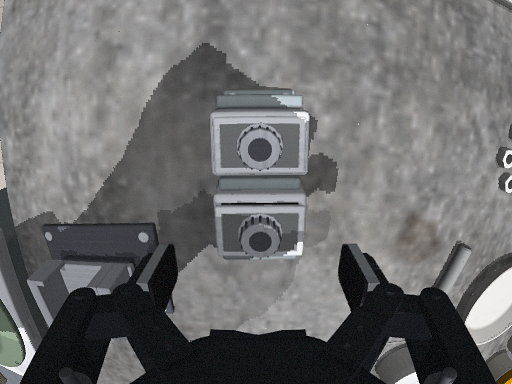

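View pics/s6.png

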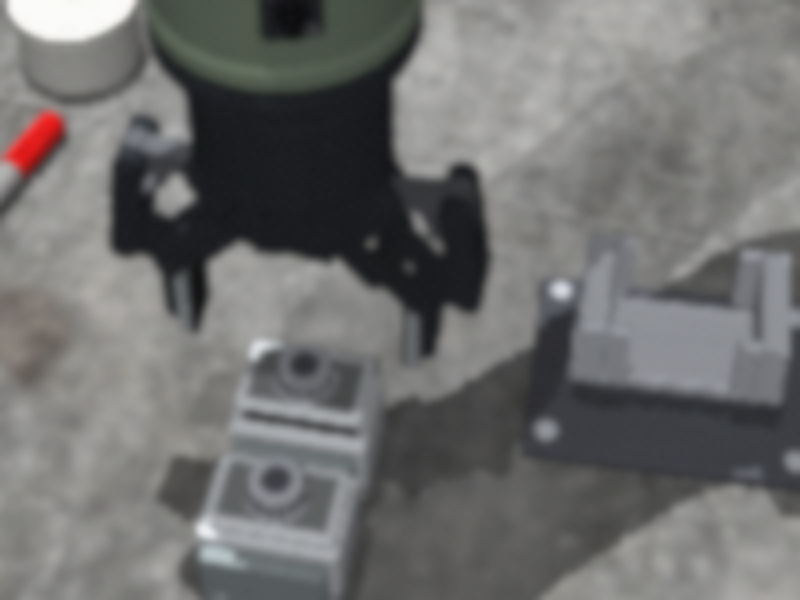

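```bash
python3 -m creep '[{"wx":0,"wy":0,"wz":0,"tx":0.02,"ty":0,"tz":0,"claw":0},{"wx":0,"wy":0,"wz":0,"tx":0.04,"ty":0,"tz":0,"claw":0},{"wx":0,"wy":0,"wz":0,"tx":0.056,"ty":0,"tz":0,"claw":0},{"wx":0,"wy":0,"wz":0,"tx":0.065,"ty":0,"tz":0,"claw":0},{"wx":0,"wy":0,"wz":0,"tx":0.069,"ty":0,"tz":0,"claw":0},{"wx":0,"wy":0,"wz":0,"tx":0.069,"ty":0,"tz":0,"claw":0}]'
python3 - <<'E'
from h import *
im=bot.grab_frame('side'); crop(im,160,200,360,350,4,'pics/s7.png')
im=bot.grab_frame('wrist'); cv2.imwrite('pics/w7.png',im)
E
```

```text
clock: 5.5
position: [0.4789, 0.2416, 0.0342]
tool_rot: [1.471, 1.566, -0.024]
force: [0.8, 0.3, 1.4]
grip_width: 0.0851
```

View pics/s7.png

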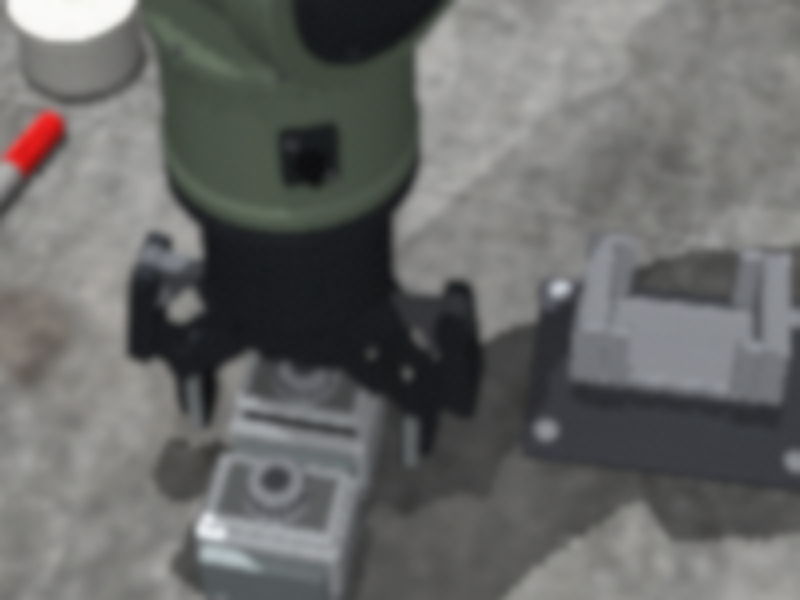

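View pics/w7.png

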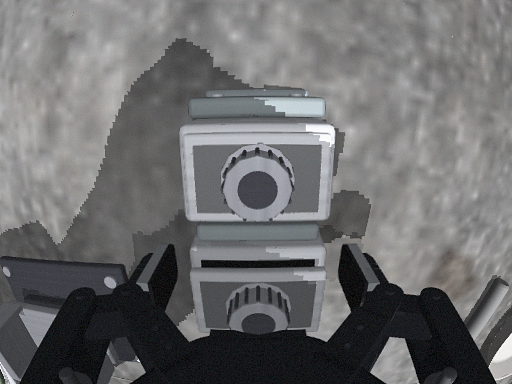

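```bash
python3 -m creep '[{"wx":0,"wy":0,"wz":0,"tx":0,"ty":0,"tz":0,"claw":0.2},{"wx":0,"wy":0,"wz":0,"tx":0,"ty":0,"tz":0,"claw":0.3},{"wx":0,"wy":0,"wz":0,"tx":0,"ty":0,"tz":0,"claw":1},{"wx":0,"wy":0,"wz":0,"tx":0,"ty":0,"tz":0,"claw":1},{"wx":0,"wy":0,"wz":0,"tx":0,"ty":0,"tz":0,"claw":1},{"wx":0,"wy":0,"wz":0,"tx":0,"ty":0,"tz":0,"claw":1},{"wx":0,"wy":0,"wz":0,"tx":0,"ty":0,"tz":0,"claw":1}]' 60
python3 - <<'E'
from h import *
print(bot.observe()); im=bot.grab_frame('side'); crop(im,160,200,360,350,4,'pics/s8.png')
E
```

```text
clock: 6.3
position: [0.4794, 0.2418, 0.0354]
tool_rot: [1.549, 1.565, 0.054]
force: [-3.1, -1.9, 11.9]
grip_width: 0.0593
{'clock': 6.3, 'qpos': array([-0.24786495,  0.74334217, -0.45742494,  1.95424605,  0.59032056,
        0.57320417, -1.03089269]), 'qd': array([-0.0001769 , -0.0005639 , -0.00036531,  0.0003162 ,  0.00042092,
        0.00046963, -0.00353271]), 'joint_efforts': array([-1.27971712e-01, -8.73964906e+01, -7.70924538e+00, -1.97123677e+01,
        3.52072958e-01, -9.70249660e-01, -5.87428501e-02]), 'position': array([0.47935018, 0.24175786, 0.03544622]), 'tool_rot': array([1.54870191, 1.56470292, 0.053624  ]), 'force': array([-3.10491751, -1.90766769, 11.94036875]), 'moment': array([-0.36413414,  0.79509541,  0.04832916]), 'grip_width': 0.05932674639882756}
```

View pics/s8.png

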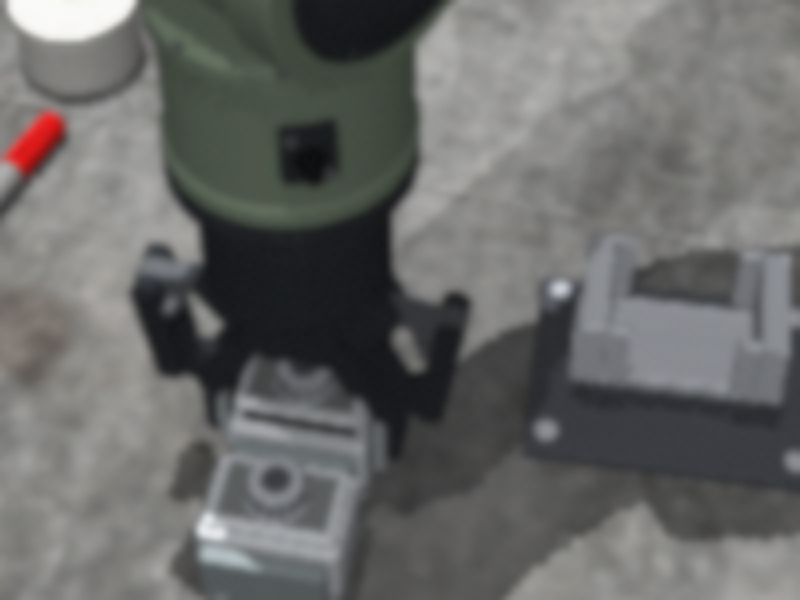

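```bash
python3 -m creep '[{"wx":0,"wy":0,"wz":0,"tx":-0.004,"ty":0,"tz":0,"claw":1},{"wx":0,"wy":0,"wz":0,"tx":-0.012,"ty":0,"tz":0,"claw":1},{"wx":0,"wy":0,"wz":0,"tx":-0.025,"ty":0,"tz":0,"claw":1},{"wx":0,"wy":0,"wz":0,"tx":-0.04,"ty":0,"tz":0,"claw":1},{"wx":0,"wy":0,"wz":0,"tx":-0.06,"ty":0,"tz":0,"claw":1},{"wx":0,"wy":0,"wz":0,"tx":-0.08,"ty":0,"tz":0,"claw":1},{"wx":0,"wy":0,"wz":0,"tx":-0.09,"ty":0,"tz":0,"claw":1},{"wx":0,"wy":0,"wz":0,"tx":-0.09,"ty":0,"tz":0,"claw":1}]'
python3 - <<'E'
from h import *
im=bot.grab_frame('side'); crop(im,160,170,360,320,4,'pics/s9.png')
print(bot.observe()['force'])
go([0.50,0.02,0.11],np.radians(4.5))
go([0.50,0.02,0.11],np.radians(11.2))
E
```

```text
clock: 7.15
position: [0.4795, 0.2419, 0.1271]
tool_rot: [1.651, 1.562, 0.155]
force: [0.3, -0.2, -6.3]
grip_width: 0.059
[ 0.05059011 -0.22930962 -5.01714172]
shift [0.016  0.0041 0.2226] turn [-0.18 -0.01 -0.41]
shift [0.016  0.0041 0.2226] turn [ 1.7982e+02 -6.5000e-01  1.0000e-02]
shift [0.016  0.0041 0.2226] turn [-6.88  0.02 -0.41]
shift [0.016  0.0041 0.2226] turn [ 1.7312e+02 -6.2000e-01 -3.0000e-02]
```

View pics/s9.png

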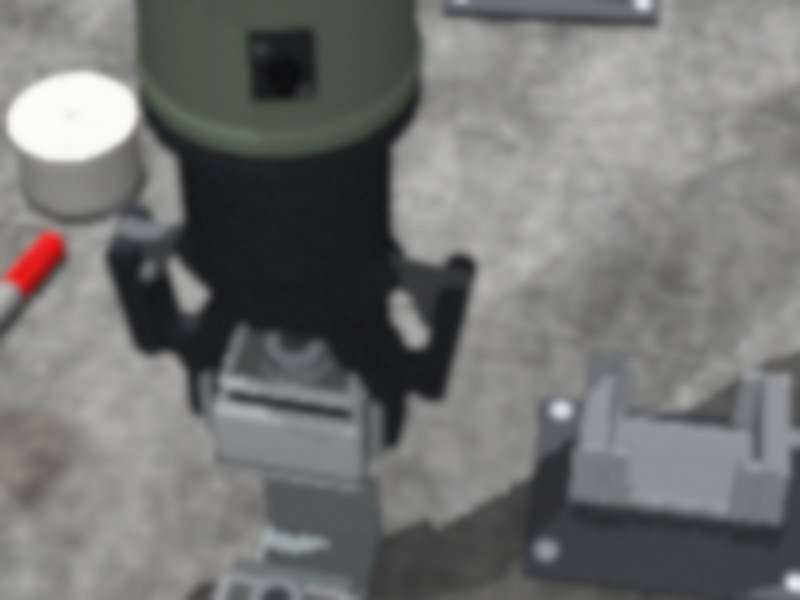

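```bash
python3 -m creep '[{"wx":0,"wy":0,"wz":0,"tx":0,"ty":0,"tz":0.02,"claw":1},{"wx":-1,"wy":0,"wz":0,"tx":0,"ty":0,"tz":0.05,"claw":1},{"wx":-2,"wy":0,"wz":0,"tx":0,"ty":0,"tz":0.085,"claw":1},{"wx":-3,"wy":0,"wz":-0.4,"tx":0,"ty":0,"tz":0.12,"claw":1},{"wx":-4.5,"wy":0,"wz":-0.4,"tx":0,"ty":0.004,"tz":0.155,"claw":1},{"wx":-6,"wy":0,"wz":-0.4,"tx":0,"ty":0.004,"tz":0.19,"claw":1},{"wx":-7,"wy":0,"wz":-0.4,"tx":0,"ty":0.004,"tz":0.212,"claw":1},{"wx":-7,"wy":0,"wz":-0.4,"tx":0,"ty":0.004,"tz":0.222,"claw":1}]'
python3 -m creep '[{"wx":0,"wy":0,"wz":0,"tx":0.015,"ty":0,"tz":0,"claw":1},{"wx":0,"wy":0,"wz":0,"tx":0.04,"ty":0,"tz":0,"claw":1},{"wx":0,"wy":0,"wz":0,"tx":0.06,"ty":0,"tz":0,"claw":1},{"wx":0,"wy":0,"wz":0,"tx":0.075,"ty":0,"tz":0,"claw":1},{"wx":0,"wy":0,"wz":0,"tx":0.075,"ty":0,"tz":0,"claw":1}]'
python3 - <<'E'
from h import *
print(bot.observe()['force'])
im=bot.grab_frame('side'); crop(im,160,100,360,250,4,'pics/s10.png')
im=bot.grab_frame('scene'); crop(im,150,170,350,320,4,'pics/sc10.png')
go([0.50,0.02,0.0235],np.radians(11.2))
E
```

```text
clock: 8.0
position: [0.4993, 0.018, 0.125]
tool_rot: [-1.188, 1.569, -2.563]
force: [0.1, 0.3, -4.5]
grip_width: 0.0592
clock: 8.5
position: [0.4979, 0.0187, 0.0481]
tool_rot: [-1.618, 1.566, -2.993]
force: [0.8, 0.4, -5.1]
grip_width: 0.0593
[ 0.8088835   0.40349482 -5.13711776]
shift [ 0.0265  0.0013 -0.0012] turn [0.03 0.02 0.13]
shift [ 0.0265  0.0013 -0.0012] turn [-1.7997e+02 -2.1000e-01  2.0000e-02]
```

View pics/s10.png

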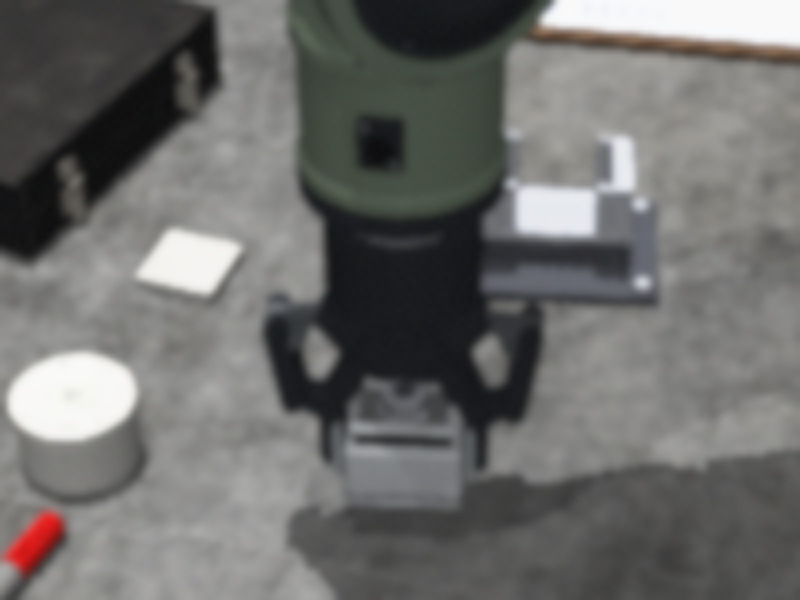

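View pics/sc10.png

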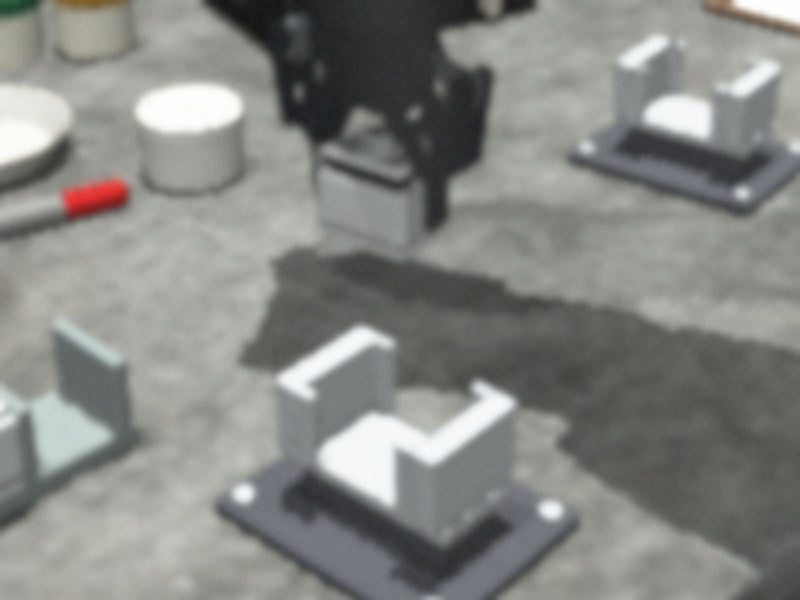

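```bash
python3 -m creep '[{"wx":0,"wy":0,"wz":0,"tx":0.01,"ty":0,"tz":0,"claw":1},{"wx":0,"wy":0,"wz":0,"tx":0.018,"ty":0,"tz":0,"claw":1},{"wx":0,"wy":0,"wz":0,"tx":0.022,"ty":0,"tz":0,"claw":1},{"wx":0,"wy":0,"wz":0,"tx":0.022,"ty":0,"tz":0,"claw":1}]'
```

```text
clock: 9.0
position: [0.4986, 0.0186, 0.0274]
tool_rot: [-1.511, 1.568, -2.886]
force: [-0.2, -0.7, -4.8]
grip_width: 0.0591
```

```bash
python3 -m creep '[{"wx":0,"wy":0,"wz":0,"tx":0.002,"ty":0,"tz":0,"claw":1},{"wx":0,"wy":0,"wz":0,"tx":0.002,"ty":0,"tz":0,"claw":1}]'
```

```text
clock: 9.2
position: [0.4986, 0.0186, 0.0254]
tool_rot: [-1.52, 1.568, -2.894]
force: [-0.4, -0.5, -5.4]
grip_width: 0.0592
```

```bash
python3 -m creep '[{"wx":0,"wy":0,"wz":0,"tx":0.0015,"ty":0,"tz":0,"claw":1},{"wx":0,"wy":0,"wz":0,"tx":0.0015,"ty":0,"tz":0,"claw":1}]'; python3 -m creep '[{"wx":0,"wy":0,"wz":0,"tx":0.001,"ty":0,"tz":0,"claw":1},{"wx":0,"wy":0,"wz":0,"tx":0.001,"ty":0,"tz":0,"claw":1}]'
```

```text
clock: 9.4
position: [0.4986, 0.0186, 0.0238]
tool_rot: [-1.508, 1.568, -2.883]
force: [-0.1, 0.1, -4.5]
grip_width: 0.0594
clock: 9.6
position: [0.4987, 0.0186, 0.0236]
tool_rot: [-1.286, 1.568, -2.66]
force: [-8.1, -1.7, 15.9]
grip_width: 0.0591
```

```bash
python3 -m creep '[{"wx":0,"wy":0,"wz":0,"tx":0,"ty":0,"tz":0,"claw":0},{"wx":0,"wy":0,"wz":0,"tx":0,"ty":0,"tz":0,"claw":0},{"wx":0,"wy":0,"wz":0,"tx":0,"ty":0,"tz":0,"claw":0},{"wx":0,"wy":0,"wz":0,"tx":0,"ty":0,"tz":0,"claw":0},{"wx":0,"wy":0,"wz":0,"tx":0,"ty":0,"tz":0,"claw":0},{"wx":0,"wy":0,"wz":0,"tx":0,"ty":0,"tz":0,"claw":0},{"wx":0,"wy":0,"wz":0,"tx":0,"ty":0,"tz":0,"claw":0}]'; python3 -m creep '[{"wx":0,"wy":0,"wz":0,"tx":-0.01,"ty":0,"tz":0,"claw":0},{"wx":0,"wy":0,"wz":0,"tx":-0.03,"ty":0,"tz":0,"claw":0},{"wx":0,"wy":0,"wz":0,"tx":-0.06,"ty":0,"tz":0,"claw":0},{"wx":0,"wy":0,"wz":0,"tx":-0.09,"ty":0,"tz":0,"claw":0},{"wx":0,"wy":0,"wz":0,"tx":-0.12,"ty":0,"tz":0,"claw":0},{"wx":0,"wy":0,"wz":0,"tx":-0.13,"ty":0,"tz":0,"claw":0},{"wx":0,"wy":0,"wz":0,"tx":-0.13,"ty":0,"tz":0,"claw":0}]'
python3 - <<'E'
from h import *
c=bot.get_calibration('wrist');np.save('w11.npy',c,allow_pickle=True)
im=bot.grab_frame('wrist'); cv2.imwrite('pics/w11.png',im)
crop(im,180,110,340,230,5,'pics/w11c.png')
im=bot.grab_frame('scene'); crop(im,150,170,350,320,4,'pics/sc11.png')
print(bot.observe()['qpos'].round(3))
E
```

```text
clock: 10.3
position: [0.4987, 0.0186, 0.0236]
tool_rot: [-1.294, 1.568, -2.669]
force: [0.4, -0.8, 0.3]
grip_width: 0.0852
clock: 11.0
position: [0.4996, 0.0186, 0.1551]
tool_rot: [-0.162, 1.569, -1.537]
force: [-0.3, -0.7, -0.9]
grip_width: 0.0852
[ 0.322  0.527 -0.634  1.988  0.443  0.769 -0.378]
```

View pics/w11.png

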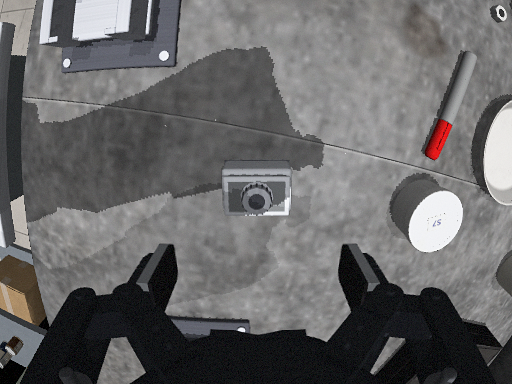

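View pics/w11c.png

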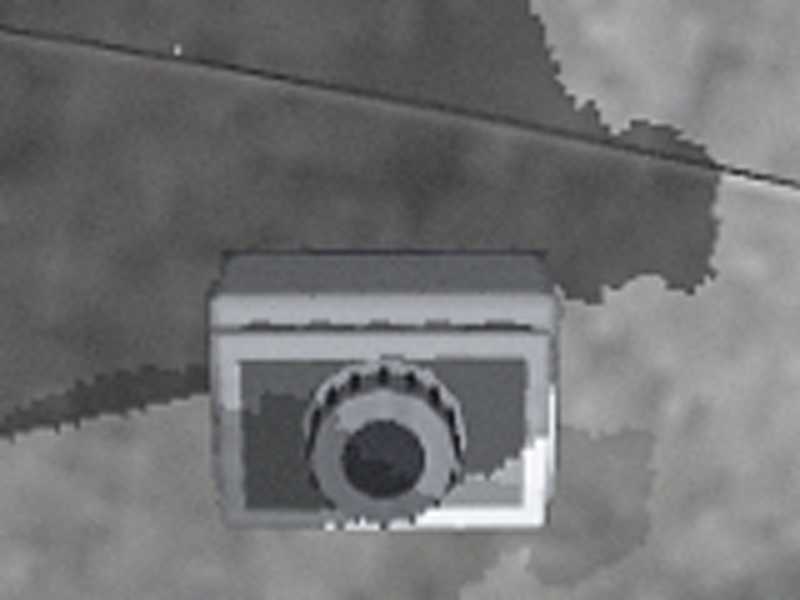

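View pics/sc11.png

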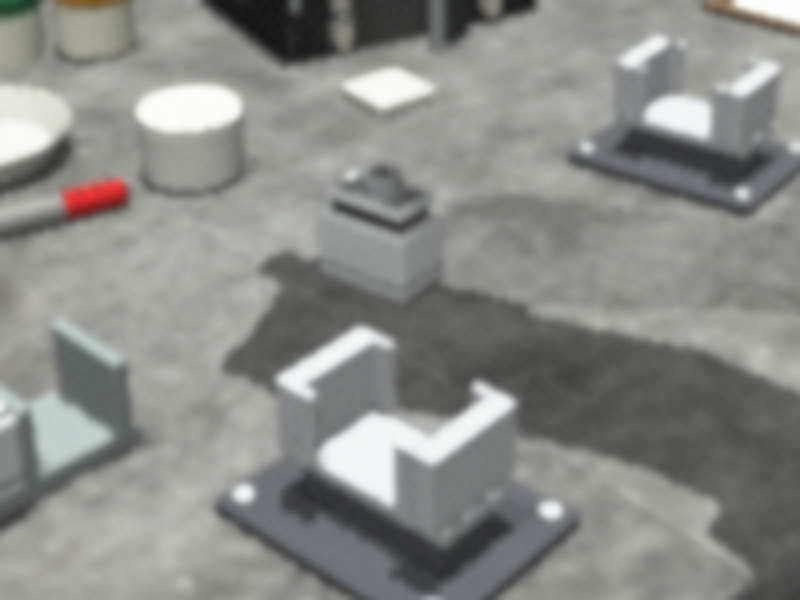

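Case stands alone and upright (w11c: lid edges horizontal, screw at crop (384,458), black plug gap visible). Now I'll turn 90° for the long-side grasp.

```bash
python3 -m creep '[{"wx":8,"wy":0,"wz":0,"tx":0,"ty":0,"tz":0,"claw":0},{"wx":16,"wy":0,"wz":0,"tx":0,"ty":0,"tz":0,"claw":0},{"wx":24,"wy":0,"wz":0,"tx":0,"ty":0,"tz":0,"claw":0},{"wx":32,"wy":0,"wz":0,"tx":0,"ty":0,"tz":0,"claw":0},{"wx":40,"wy":0,"wz":0,"tx":0,"ty":0,"tz":0,"claw":0},{"wx":48,"wy":0,"wz":0,"tx":0,"ty":0,"tz":0,"claw":0},{"wx":56,"wy":0,"wz":0,"tx":0,"ty":0,"tz":0,"claw":0},{"wx":64,"wy":0,"wz":0,"tx":0,"ty":0,"tz":0,"claw":0}]'
python3 -m creep '[{"wx":8,"wy":0,"wz":0,"tx":0,"ty":0,"tz":0,"claw":0},{"wx":16,"wy":0,"wz":0,"tx":0,"ty":0,"tz":0,"claw":0},{"wx":24,"wy":0,"wz":0,"tx":0,"ty":0,"tz":0,"claw":0},{"wx":24,"wy":0,"wz":0,"tx":0,"ty":0,"tz":0,"claw":0},{"wx":24,"wy":0,"wz":0,"tx":0,"ty":0,"tz":0,"claw":0}]'
python3 - <<'E'
from h import *
c0=np.load('w11.npy',allow_pickle=True).item()
for z in (.058,.062,.066): print(plane(c0,180+384/5,110+458/5,z,True).round(4))
go([0.4987,0.0186,0.08],np.radians(-78.8))
c=bot.get_calibration('wrist');np.save('w12.npy',c,allow_pickle=True)
im=bot.grab_frame('wrist'); cv2.imwrite('pics/w12.png',im)
crop(im,180,110,340,230,5,'pics/w12c.png')
print(bot.observe()['qpos'].round(3))
E
```

```text
clock: 11.9
position: [0.498, 0.0185, 0.1518]
tool_rot: [-0.293, 1.565, -2.791]
force: [-0.5, -0.7, 0.7]
grip_width: 0.0855
clock: 12.4
position: [0.4976, 0.0187, 0.151]
tool_rot: [0.109, 1.564, -2.802]
force: [-0.4, 0.9, 0.2]
grip_width: 0.086
[0.499  0.0154 0.058 ]
[0.4987 0.0169 0.062 ]
[0.4984 0.0184 0.066 ]
shift [ 0.071   0.0003 -0.0016] turn [ 1.99  0.4  -0.05]
shift [ 0.071   0.0003 -0.0016] turn [-1.7801e+02  8.0000e-02  6.2000e-01]
[ 0.027  0.472 -0.24   2.004  0.172  0.691 -1.662]
```

View pics/w12.png

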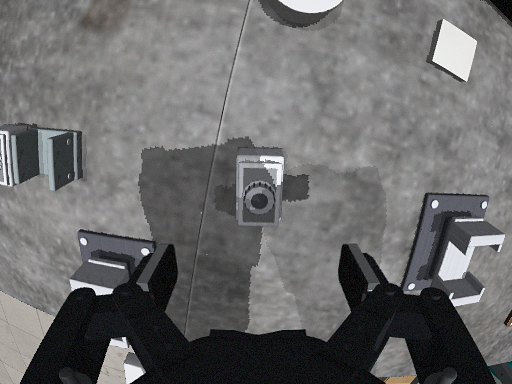

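View pics/w12c.png

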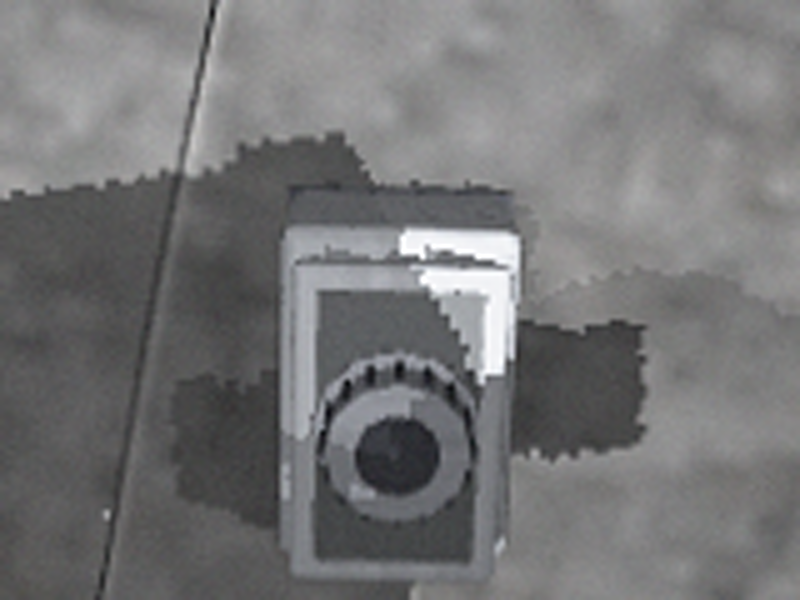

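```bash
python3 -m creep '[{"wx":2,"wy":0.4,"wz":0,"tx":0.01,"ty":0,"tz":-0.002,"claw":0},{"wx":2,"wy":0.4,"wz":0,"tx":0.04,"ty":0,"tz":-0.002,"claw":0},{"wx":2,"wy":0.4,"wz":0,"tx":0.07,"ty":0,"tz":-0.002,"claw":0},{"wx":2,"wy":0.4,"wz":0,"tx":0.07,"ty":0,"tz":-0.002,"claw":0},{"wx":2,"wy":0.4,"wz":0,"tx":0.07,"ty":0,"tz":-0.002,"claw":0}]'
python3 - <<'E'
from h import *
go([0.4987,0.0186,0.03],np.radians(-78.8))
im=bot.grab_frame('wrist'); cv2.imwrite('pics/w13.png',im)
E
```

```text
clock: 12.95
position: [0.499, 0.0189, 0.0814]
tool_rot: [0.666, 1.57, -2.279]
force: [-0.0, 0.5, 0.8]
grip_width: 0.0854
shift [0.0514 0.0002 0.0003] turn [ 0.07  0.04 -0.03]
shift [0.0514 0.0002 0.0003] turn [-1.7993e+02  5.0000e-02  6.0000e-02]
```

View pics/w13.png

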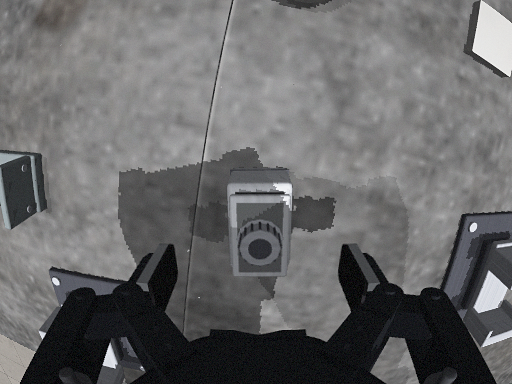

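Aligned: case at (260,225), midway between fingers (167 and 352). Descending and closing.

```bash
python3 -m creep '[{"wx":0,"wy":0,"wz":0,"tx":0.02,"ty":0,"tz":0,"claw":0},{"wx":0,"wy":0,"wz":0,"tx":0.04,"ty":0,"tz":0,"claw":0},{"wx":0,"wy":0,"wz":0,"tx":0.051,"ty":0,"tz":0,"claw":0},{"wx":0,"wy":0,"wz":0,"tx":0.051,"ty":0,"tz":0,"claw":0},{"wx":0,"wy":0,"wz":0,"tx":0.051,"ty":0,"tz":0,"claw":0.25},{"wx":0,"wy":0,"wz":0,"tx":0.051,"ty":0,"tz":0,"claw":0.45}]' 60
python3 -m creep '[{"wx":0,"wy":0,"wz":0,"tx":0,"ty":0,"tz":0,"claw":1},{"wx":0,"wy":0,"wz":0,"tx":0,"ty":0,"tz":0,"claw":1},{"wx":0,"wy":0,"wz":0,"tx":0,"ty":0,"tz":0,"claw":1},{"wx":0,"wy":0,"wz":0,"tx":0,"ty":0,"tz":0,"claw":1},{"wx":0,"wy":0,"wz":0,"tx":0,"ty":0,"tz":0,"claw":1},{"wx":0,"wy":0,"wz":0,"tx":0,"ty":0,"tz":0,"claw":1}]'
python3 - <<'E'
from h import *
p,R=pose();print(p.round(4),R.as_matrix().round(3))
im=bot.grab_frame('wrist'); cv2.imwrite('pics/w14.png',im)
im=bot.grab_frame('scene'); crop(im,150,150,350,300,4,'pics/sc14.png')
E
```

```text
clock: 13.6
position: [0.5001, 0.019, 0.032]
tool_rot: [2.793, 1.568, -0.152]
force: [0.4, 0.0, -0.0]
grip_width: 0.0589
clock: 14.2
position: [0.5007, 0.0189, 0.0331]
tool_rot: [2.816, 1.567, -0.129]
force: [-2.8, 0.4, 15.5]
grip_width: 0.0389
[0.5007 0.0189 0.0331] [[ 0.004  0.195 -0.981]
 [-0.    -0.981 -0.195]
 [-1.     0.001 -0.004]]
```

View pics/w14.png

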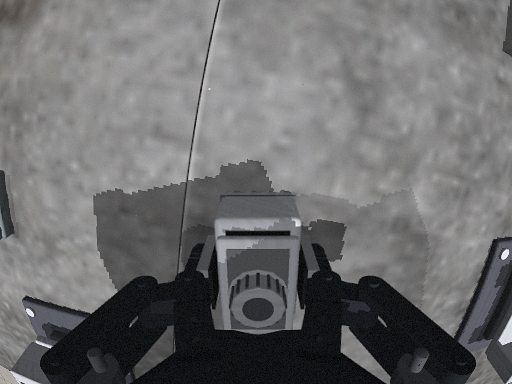

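View pics/sc14.png

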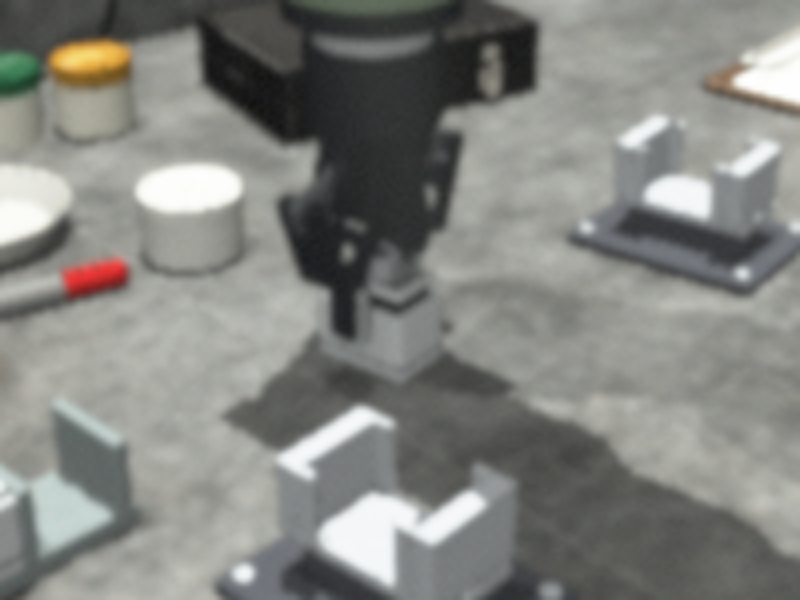

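```bash
python3 -m creep '[{"wx":0,"wy":0,"wz":0,"tx":-0.004,"ty":0,"tz":0,"claw":1},{"wx":0,"wy":0,"wz":0,"tx":-0.012,"ty":0,"tz":0,"claw":1},{"wx":0,"wy":0,"wz":0,"tx":-0.03,"ty":0,"tz":0,"claw":1},{"wx":0,"wy":0,"wz":0,"tx":-0.055,"ty":0,"tz":0,"claw":1},{"wx":0,"wy":0,"wz":0,"tx":-0.08,"ty":0,"tz":0,"claw":1},{"wx":0,"wy":0,"wz":0,"tx":-0.1,"ty":0,"tz":0,"claw":1},{"wx":0,"wy":0,"wz":0,"tx":-0.1,"ty":0,"tz":0,"claw":1}]'
python3 - <<'E'
from h import *
print(bot.observe()['force'])
go([0.4719,-0.2257,0.13],np.radians(-78.8))
im=bot.grab_frame('wrist'); cv2.imwrite('pics/w15.png',im)
E
```

```text
clock: 15.0
position: [0.5014, 0.0189, 0.1356]
tool_rot: [2.918, 1.563, -0.028]
force: [-0.2, 0.0, -5.7]
grip_width: 0.0386
[-0.16347236  0.02358189 -5.72085467]
shift [0.0055 0.2342 0.0765] turn [ 0.02 -0.43 -0.1 ]
shift [0.0055 0.2342 0.0765] turn [-1.7998e+02  1.5000e-01 -6.7000e-01]
```

View pics/w15.png

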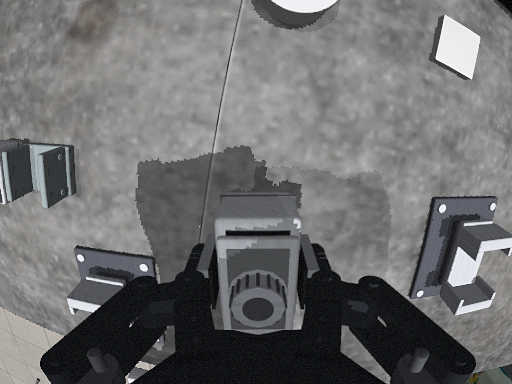

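```bash
python3 -m creep '[{"wx":0,"wy":0,"wz":0,"tx":0,"ty":0.02,"tz":0.008,"claw":1},{"wx":0,"wy":0,"wz":0,"tx":0,"ty":0.055,"tz":0.018,"claw":1},{"wx":0,"wy":0,"wz":0,"tx":0,"ty":0.095,"tz":0.031,"claw":1},{"wx":0,"wy":0,"wz":0,"tx":0,"ty":0.135,"tz":0.044,"claw":1},{"wx":0,"wy":0,"wz":0,"tx":0,"ty":0.175,"tz":0.057,"claw":1},{"wx":0,"wy":-0.4,"wz":0,"tx":0,"ty":0.205,"tz":0.067,"claw":1},{"wx":0,"wy":-0.4,"wz":0,"tx":0,"ty":0.225,"tz":0.074,"claw":1},{"wx":0,"wy":-0.4,"wz":0,"tx":0,"ty":0.234,"tz":0.0765,"claw":1}]'
python3 -m creep '[{"wx":0,"wy":0,"wz":0,"tx":0,"ty":0,"tz":0,"claw":1},{"wx":0,"wy":0,"wz":0,"tx":0,"ty":0,"tz":0,"claw":1}]'
python3 - <<'E'
from h import *
go([0.4719,-0.2257,0.13],np.radians(-78.8))
c=bot.get_calibration('wrist');np.save('w16.npy',c,allow_pickle=True)
im=bot.grab_frame('wrist'); cv2.imwrite('pics/w16.png',im)
crop(im,160,180,360,330,4,'pics/w16c.png')
im=bot.grab_frame('side'); crop(im,240,80,360,170,6,'pics/s16.png')
im=bot.grab_frame('scene'); crop(im,260,140,380,230,6,'pics/sc16.png')
E
```

```text
clock: 15.85
position: [0.4699, -0.2276, 0.1328]
tool_rot: [0.309, 1.567, -2.639]
force: [0.2, 1.9, -5.0]
grip_width: 0.0391
clock: 16.05
position: [0.4697, -0.2266, 0.1321]
tool_rot: [-0.005, 1.567, -2.953]
force: [-0.2, 0.7, -5.2]
grip_width: 0.0388
shift [ 0.0021 -0.0005 -0.0024] turn [-0.1   0.23  0.  ]
shift [ 0.0021 -0.0005 -0.0024] turn [179.9    0.    -0.37]
```

View pics/w16c.png

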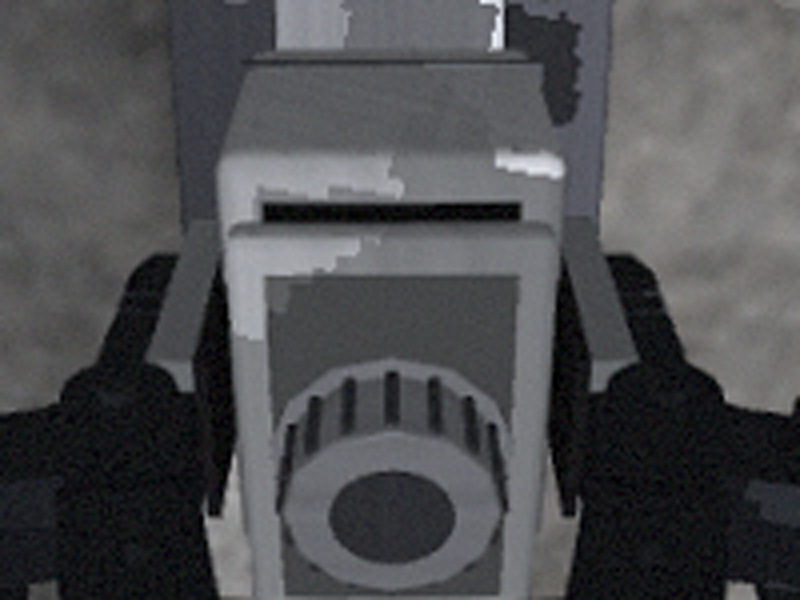

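View pics/s16.png

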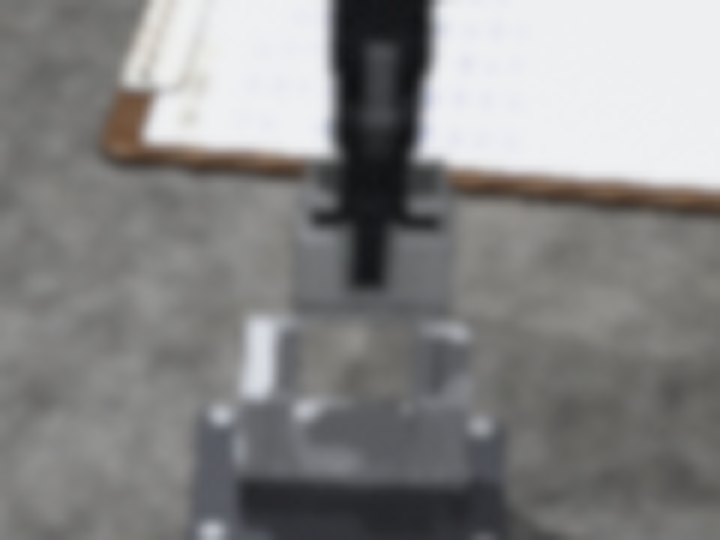

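View pics/sc16.png

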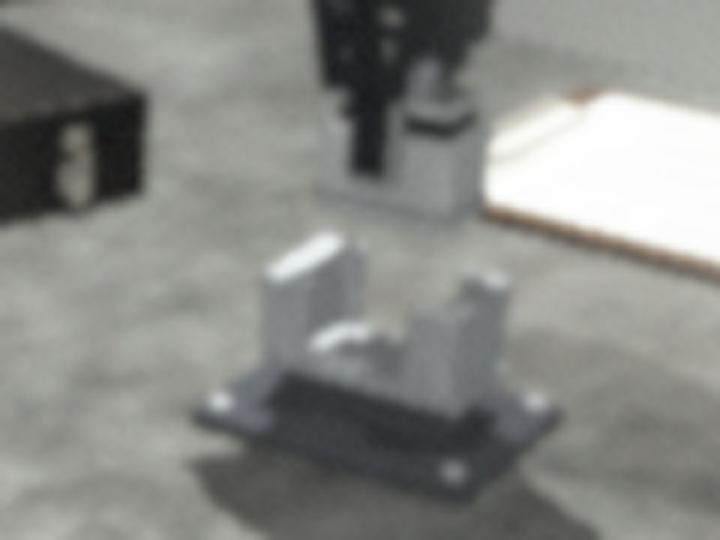

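Run:
```python
from h import *
c=np.load('w16.npy',allow_pickle=True).item()
p,R=pose(); print(p.round(4))
f=lambda x,y,z: plane(c,160+x/4,180+y/4,z,True)
ax=np.array([np.cos(np.radians(11.2)),np.sin(np.radians(11.2)),0])
for a,b,z in [((245,62),(540,62),p[2]-.0331),((222,155),(563,155),p[2]-.0331+.04)]:
  for dz in (-.002,0,.002):
    A,B=f(*a,z+dz),f(*b,z+dz); m=(A+B)/2; e=m-.03*ax-p
    d=A-B; print(dz,'w',np.linalg.norm(d).round(4),'ang',np.degrees(np.arctan2(d[1],d[0])).round(2),'centre-TCP along x',(e@ax).round(4),'y',np.dot(e,[-ax[1],ax[0],0]).round(4))
# screw centre
for zz in (.062,.065,.068):
  s=f(393,517,p[2]-.0331+zz)-p; print('screw',zz,(s@ax).round(4),np.dot(s,[-ax[1],ax[0],0]).round(4))
# stand via bolts? fingers tip edge check
im=cv2.imread('pics/w16.png'); crop(im,150,80,350,230,4,'pics/w16d.png')
```

```text
[ 0.4702 -0.2264  0.1327]
-0.002 w 0.0425 ang 101.06 centre-TCP along x -0.0073 y 0.0
0 w 0.0419 ang 101.06 centre-TCP along x -0.0065 y 0.0
0.002 w 0.0414 ang 101.06 centre-TCP along x -0.0058 y 0.0
-0.002 w 0.038 ang 101.05 centre-TCP along x -0.0039 y 0.0001
0 w 0.0374 ang 101.05 centre-TCP along x -0.003 y 0.0001
0.002 w 0.0368 ang 101.05 centre-TCP along x -0.002 y 0.0001
screw 0.062 -0.0053 0.0001
screw 0.065 -0.0026 0.0001
screw 0.068 0.0 0.0001
```

View pics/w16d.png

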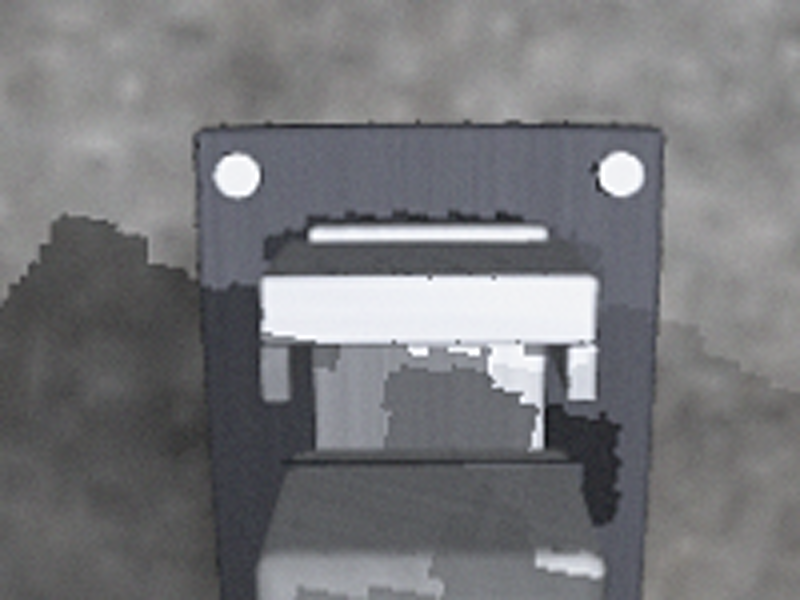

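Run:
```python
from h import *
ax=np.array([np.cos(np.radians(11.2)),np.sin(np.radians(11.2)),0])
c=np.load('w12.npy',allow_pickle=True).item()
f=lambda x,y,z: plane(c,180+x/5,110+y/5,z,True)
for n,a,b,z in [('dark',(288,190),(513,190),.004),('rim',(283,230),(522,230),.04)]:
    A,B=f(*a,z),f(*b,z); m=(A+B)/2; print(n,np.linalg.norm(A-B).round(4),(m-.03*ax).round(4))
for z in (.058,.062,.065,.068): print('screw',z,f(397,455,z).round(4))
```

```text
dark 0.0419 [0.4971 0.0177 0.004 ]
rim 0.0389 [0.4974 0.0178 0.04  ]
screw 0.058 [0.4952 0.0172 0.058 ]
screw 0.062 [0.4967 0.0176 0.062 ]
screw 0.065 [0.4978 0.0179 0.065 ]
screw 0.068 [0.4989 0.0181 0.068 ]
```

Run:
```python
from h import *
go([0.4731,-0.2254,0.108],np.radians(-78.8))
```

```text
shift [ 0.0247 -0.0004 -0.0031] turn [-0.03  0.18 -0.03]
shift [ 0.0247 -0.0004 -0.0031] turn [ 1.7997e+02 -5.0000e-02 -2.8000e-01]
```

```bash
python3 -m creep '[{"wx":0,"wy":0.2,"wz":0,"tx":0.005,"ty":0,"tz":-0.003,"claw":1},{"wx":0,"wy":0.2,"wz":0,"tx":0.012,"ty":0,"tz":-0.003,"claw":1},{"wx":0,"wy":0.2,"wz":0,"tx":0.02,"ty":0,"tz":-0.003,"claw":1},{"wx":0,"wy":0.2,"wz":0,"tx":0.025,"ty":0,"tz":-0.003,"claw":1},{"wx":0,"wy":0.2,"wz":0,"tx":0.025,"ty":0,"tz":-0.003,"claw":1}]'
python3 - <<'E'
from h import *
go([0.4731,-0.2254,0.108],np.radians(-78.8))
im=bot.grab_frame('side'); cv2.imwrite('pics/side17.png',im);crop(im,260,100,350,168,8,'pics/s17.png')
im=bot.grab_frame('scene');cv2.imwrite('pics/scene17.png',im); crop(im,280,155,370,222,8,'pics/sc17.png')
im=bot.grab_frame('wrist'); crop(im,160,120,360,270,4,'pics/w17.png')
E
```

```text
clock: 16.7
position: [0.4726, -0.2256, 0.1067]
tool_rot: [-0.285, 1.57, 3.051]
force: [0.3, -0.1, -5.3]
grip_width: 0.0388
shift [-0.0013 -0.0001 -0.0005] turn [-0.03  0.06  0.02]
shift [-0.0013 -0.0001 -0.0005] turn [ 1.7997e+02  3.0000e-02 -9.0000e-02]
```

View pics/s17.png

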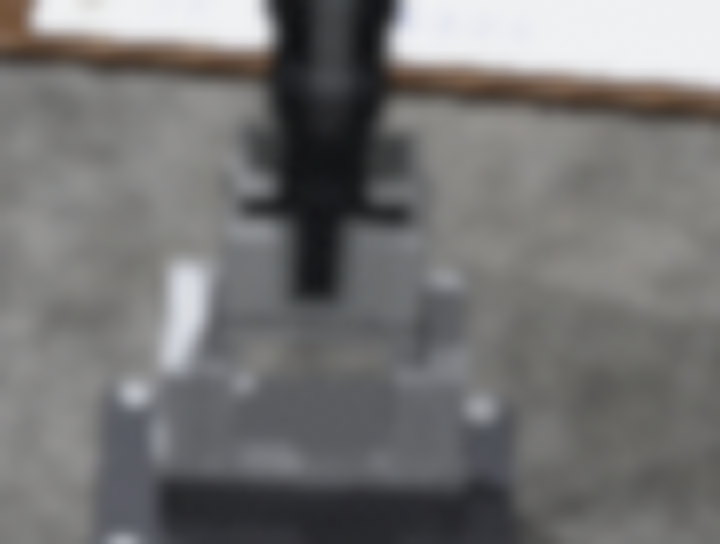

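View pics/sc17.png

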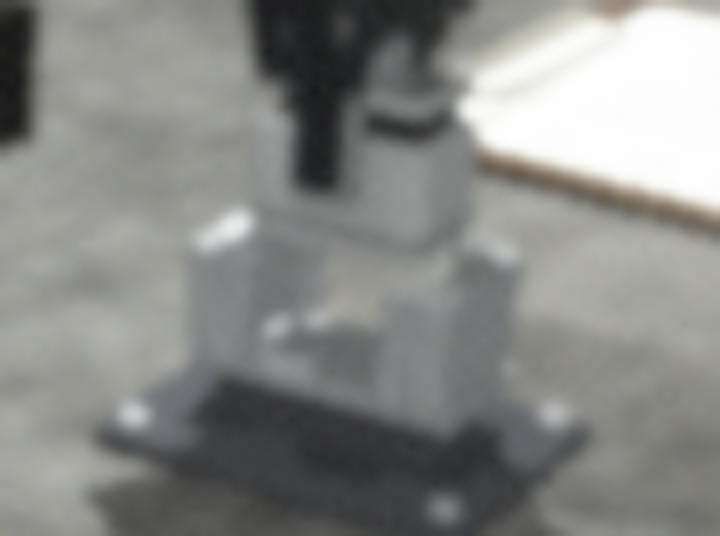

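View pics/w17.png

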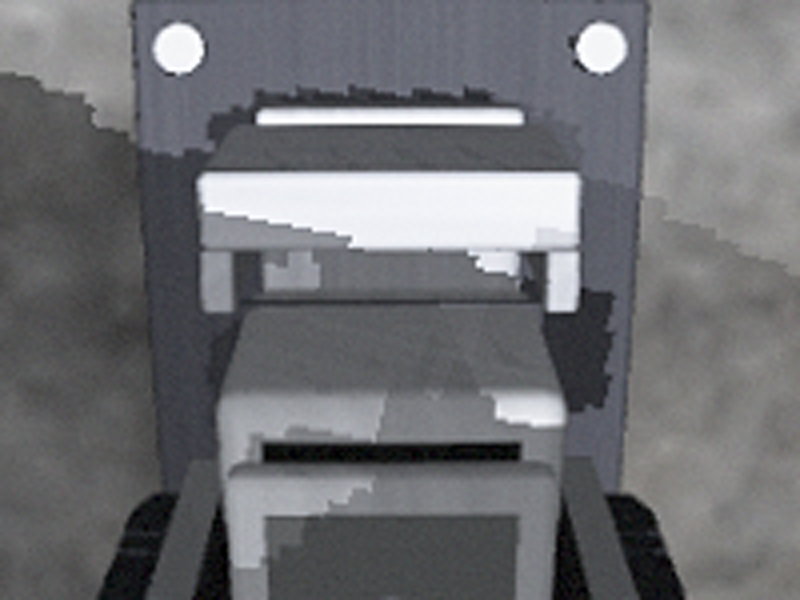

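Run:
```python
from h import *
im=cv2.imread('pics/side17.png'); g=im[120:152,275:325].astype(float)
g=np.clip((g-60)*1.6,0,255).astype(np.uint8)
o=cv2.resize(g,None,fx=16,fy=16,interpolation=cv2.INTER_CUBIC)
for i in range(0,50,5): cv2.putText(o,str(275+i),(i*16,10),0,.4,(0,255,255),1)
for i in range(0,32,4): cv2.putText(o,str(120+i),(0,i*16+12),0,.4,(0,255,0),1)
cv2.imwrite('pics/s17z.png',o)
im=cv2.imread('pics/side0.png'); g=im[120:152,275:325].astype(float)
g=np.clip((g-60)*1.2,0,255).astype(np.uint8)
cv2.imwrite('pics/s0z.png',cv2.resize(g,None,fx=16,fy=16,interpolation=cv2.INTER_CUBIC))
```

```text
(no output)
```

View pics/s17z.png

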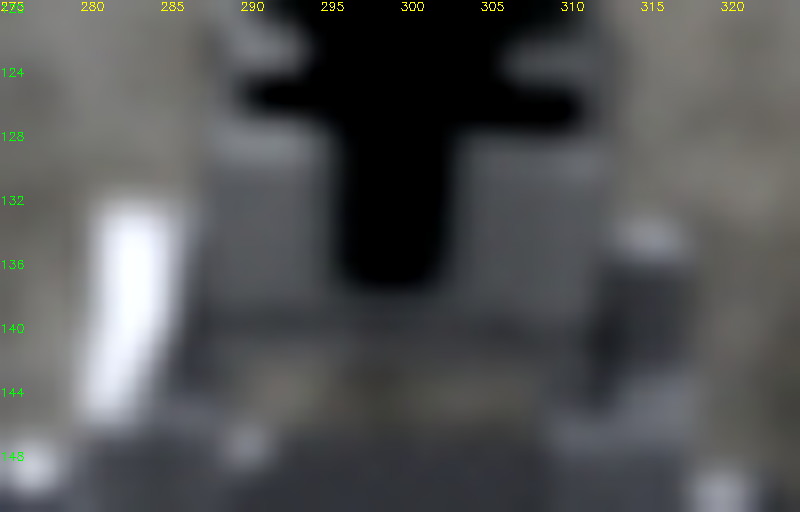

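View pics/s0z.png

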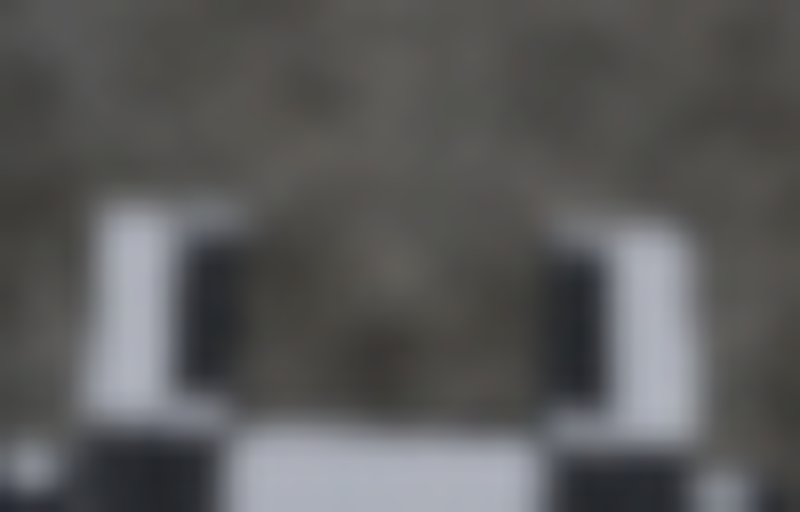

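Run:
```python
from h import *
d=bot.get_calibration('side'); a=np.radians(11.2); ax=np.array([np.cos(a),np.sin(a),0]);ay=np.array([-np.sin(a),np.cos(a),0])
S=np.array([.4702,-.226,.07])
for sx in (.0325,-.0325):
    for y in (-.02,0,.02): print('cheek',sx,y,proj(d,S+sx*ax+y*ay).round(2))
p=np.array([.4726,-.2256,.1067])
for k in (0,):
  for z in (.01,.02,.03):
    print('case z',z,[proj(d,p+(k+sx)*ax+.02*ay+[0,0,-.0331+z]).round(2).tolist() for sx in (.03,-.03)])
```

```text
cheek 0.0325 -0.02 [286.36 134.21]
cheek 0.0325 0 [286.05 138.94]
cheek 0.0325 0.02 [285.73 143.79]
cheek -0.0325 -0.02 [313.25 135.29]
cheek -0.0325 0 [313.29 140.06]
cheek -0.0325 0.02 [313.34 144.95]
case z 0.01 [[285.96, 139.02], [311.65, 140.07]]
case z 0.02 [[286.1, 135.47], [311.96, 136.51]]
case z 0.03 [[286.25, 131.87], [312.27, 132.91]]
```

```bash
python3 -m creep '[{"wx":0,"wy":0,"wz":0,"tx":0,"ty":0,"tz":-0.001,"claw":1},{"wx":0,"wy":0,"wz":0,"tx":0,"ty":0,"tz":-0.0015,"claw":1},{"wx":0,"wy":0,"wz":0,"tx":0.004,"ty":0,"tz":-0.0015,"claw":1},{"wx":0,"wy":0,"wz":0,"tx":0.008,"ty":0,"tz":-0.0015,"claw":1},{"wx":0,"wy":0,"wz":0,"tx":0.008,"ty":0,"tz":-0.0015,"claw":1}]'
python3 - <<'E'
from h import *
go([0.4739,-0.2253,0.066],np.radians(-78.8))
im=bot.grab_frame('wrist'); crop(im,160,120,360,270,4,'pics/w18.png')
im=bot.grab_frame('side')
g=im[120:152,275:325].astype(float)
g=np.clip((g-60)*1.6,0,255).astype(np.uint8)
o=cv2.resize(g,None,fx=16,fy=16,interpolation=cv2.INTER_CUBIC)
cv2.imwrite('pics/s18z.png',o)
E
```

```text
clock: 17.35
position: [0.4743, -0.2254, 0.0991]
tool_rot: [0.214, 1.57, -2.733]
force: [0.2, 0.1, -5.0]
grip_width: 0.039
shift [ 0.0331 -0.0002  0.0003] turn [-0.04  0.02 -0.01]
shift [ 0.0331 -0.0002  0.0003] turn [ 1.7996e+02 -1.0000e-02 -4.0000e-02]
```

View pics/w18.png

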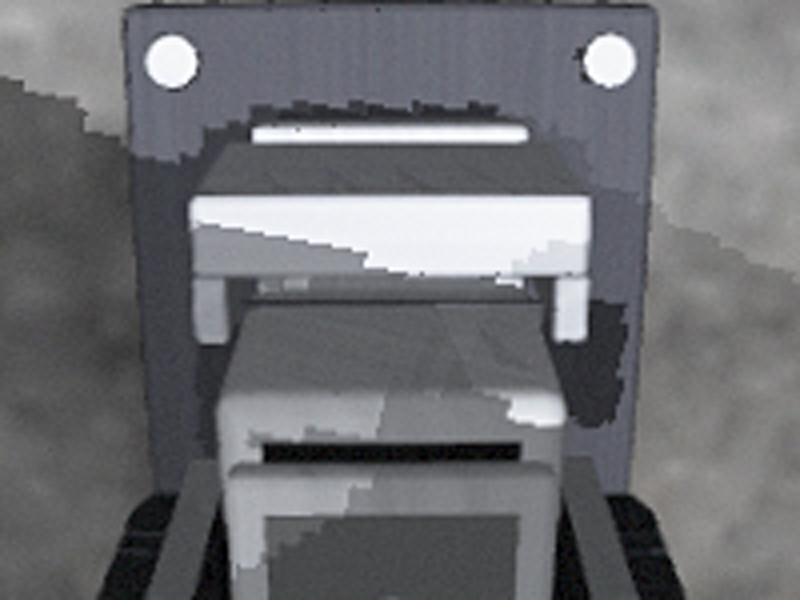

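View pics/s18z.png

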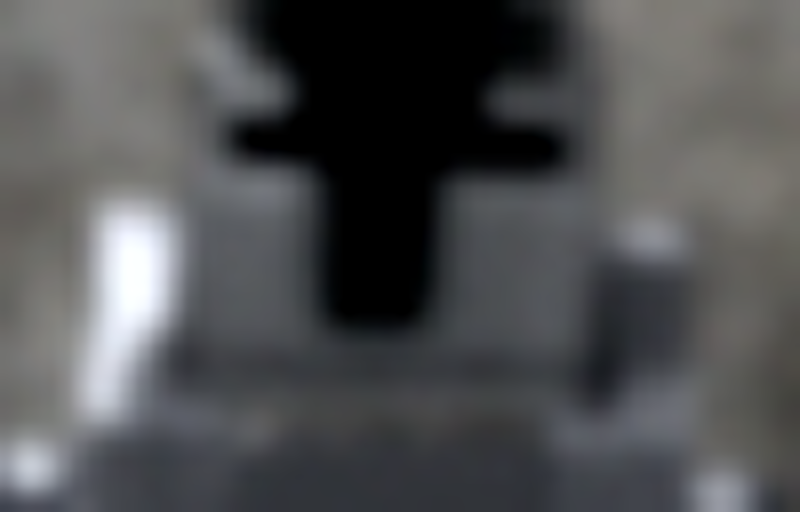

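```bash
python3 -m creep '[{"wx":0,"wy":0,"wz":0,"tx":0.004,"ty":0,"tz":0,"claw":1},{"wx":0,"wy":0,"wz":0,"tx":0.008,"ty":0,"tz":0,"claw":1},{"wx":0,"wy":0,"wz":0,"tx":0.010,"ty":0,"tz":0,"claw":1}]';  python3 -m creep '[{"wx":0,"wy":0,"wz":0,"tx":0.005,"ty":0,"tz":0,"claw":1},{"wx":0,"wy":0,"wz":0,"tx":0.01,"ty":0,"tz":0,"claw":1},{"wx":0,"wy":0,"wz":0,"tx":0.014,"ty":0,"tz":0,"claw":1},{"wx":0,"wy":0,"wz":0,"tx":0.014,"ty":0,"tz":0,"claw":1}]'
```

```text
clock: 17.75
position: [0.4743, -0.2255, 0.089]
tool_rot: [0.247, 1.57, -2.7]
force: [0.6, -1.6, -4.4]
grip_width: 0.0383
clock: 18.15
position: [0.4741, -0.2253, 0.0744]
tool_rot: [-0.358, 1.57, 2.979]
force: [-0.3, -1.0, -4.7]
grip_width: 0.0392
```

```bash
python3 -m creep '[{"wx":0,"wy":0,"wz":0,"tx":0.003,"ty":0,"tz":0,"claw":1},{"wx":0,"wy":0,"wz":0,"tx":0.006,"ty":0,"tz":0,"claw":1},{"wx":0,"wy":0,"wz":0,"tx":0.006,"ty":0,"tz":0,"claw":1}]'; python3 -m creep '[{"wx":0,"wy":0,"wz":0,"tx":0.001,"ty":0,"tz":0,"claw":1},{"wx":0,"wy":0,"wz":0,"tx":0.001,"ty":0,"tz":0,"claw":1}]'
```

```text
clock: 18.45
position: [0.4739, -0.2252, 0.068]
tool_rot: [-0.408, 1.569, 2.928]
force: [-0.1, -0.1, -4.7]
grip_width: 0.0387
clock: 18.65
position: [0.4739, -0.2252, 0.067]
tool_rot: [-0.441, 1.569, 2.896]
force: [-0.6, -0.5, -5.6]
grip_width: 0.0391
```

```bash
python3 -m creep '[{"wx":0,"wy":0,"wz":0,"tx":0.001,"ty":0,"tz":0,"claw":1},{"wx":0,"wy":0,"wz":0,"tx":0.001,"ty":0,"tz":0,"claw":1}]'
```

```text
clock: 18.85
position: [0.4739, -0.2253, 0.0662]
tool_rot: [-0.345, 1.569, 2.992]
force: [-3.1, 0.7, 4.3]
grip_width: 0.0393
```

```bash
python3 -m creep '[{"wx":0,"wy":0,"wz":0,"tx":0,"ty":0,"tz":0,"claw":0.4},{"wx":0,"wy":0,"wz":0,"tx":0,"ty":0,"tz":0,"claw":0.2},{"wx":0,"wy":0,"wz":0,"tx":0,"ty":0,"tz":0,"claw":0},{"wx":0,"wy":0,"wz":0,"tx":0,"ty":0,"tz":0,"claw":0},{"wx":0,"wy":0,"wz":0,"tx":0,"ty":0,"tz":0,"claw":0},{"wx":0,"wy":0,"wz":0,"tx":0,"ty":0,"tz":0,"claw":0},{"wx":0,"wy":0,"wz":0,"tx":0,"ty":0,"tz":0,"claw":0}]'; python3 -m creep '[{"wx":0,"wy":0,"wz":0,"tx":-0.01,"ty":0,"tz":0,"claw":0},{"wx":0,"wy":0,"wz":0,"tx":-0.03,"ty":0,"tz":0,"claw":0},{"wx":0,"wy":0,"wz":0,"tx":-0.05,"ty":0,"tz":0,"claw":0},{"wx":0,"wy":0,"wz":0,"tx":-0.07,"ty":0,"tz":0,"claw":0},{"wx":0,"wy":0,"wz":0,"tx":-0.09,"ty":0,"tz":0,"claw":0},{"wx":0,"wy":0,"wz":0,"tx":-0.1,"ty":0,"tz":0,"claw":0},{"wx":0,"wy":0,"wz":0,"tx":-0.1,"ty":0,"tz":0,"claw":0}]'
python3 - <<'E'
from h import *
p,R=pose();print(p.round(4))
c=bot.get_calibration('wrist');np.save('w19.npy',c,allow_pickle=True)
im=bot.grab_frame('wrist'); cv2.imwrite('pics/w19.png',im); crop(im,160,120,360,270,4,'pics/w19c.png')
im=bot.grab_frame('scene');cv2.imwrite('pics/scene19.png',im); crop(im,280,145,370,222,8,'pics/sc19.png')
im=bot.grab_frame('side');cv2.imwrite('pics/side19.png',im); crop(im,260,100,350,168,8,'pics/s19.png')
E
```

```text
clock: 19.55
position: [0.4739, -0.2253, 0.0662]
tool_rot: [-0.34, 1.569, 2.996]
force: [0.4, 0.3, -0.2]
grip_width: 0.0854
clock: 20.25
position: [0.4746, -0.2256, 0.1676]
tool_rot: [2.074, 1.57, -0.873]
force: [0.3, -0.3, 0.6]
grip_width: 0.0856
[ 0.4746 -0.2256  0.1676]
```

View pics/w19c.png

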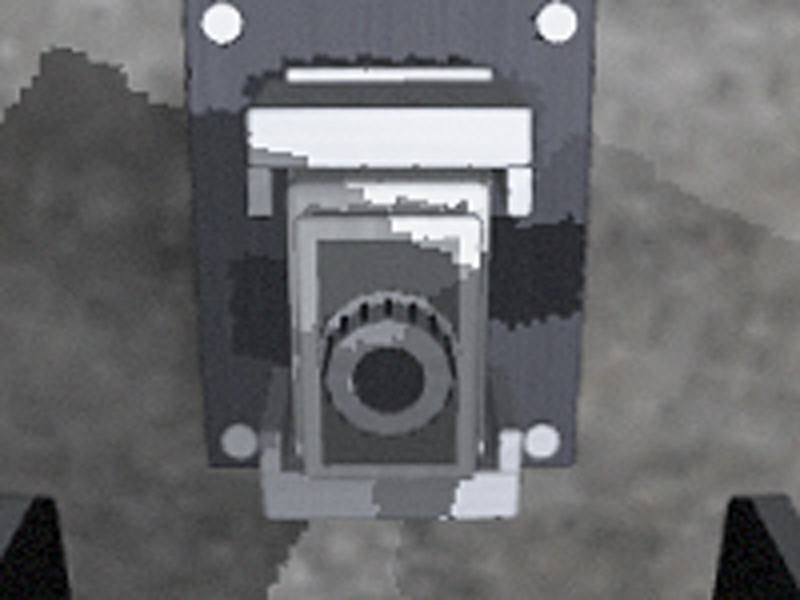

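View pics/sc19.png

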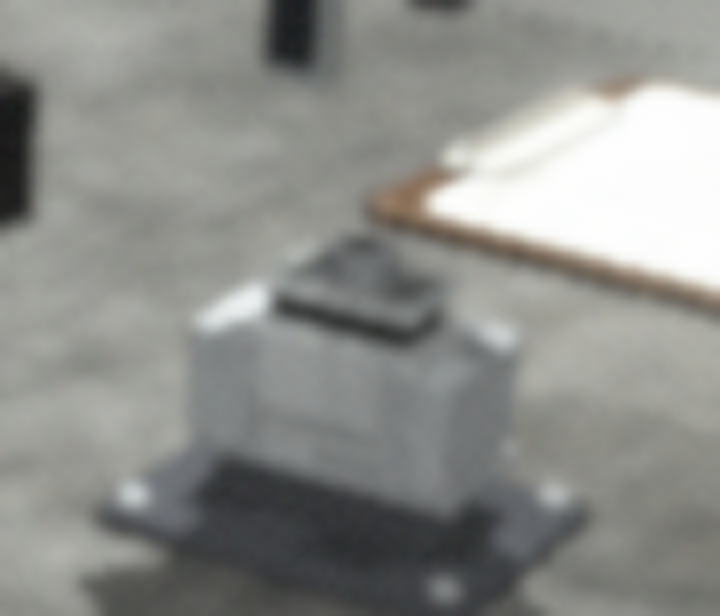

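View pics/s19.png

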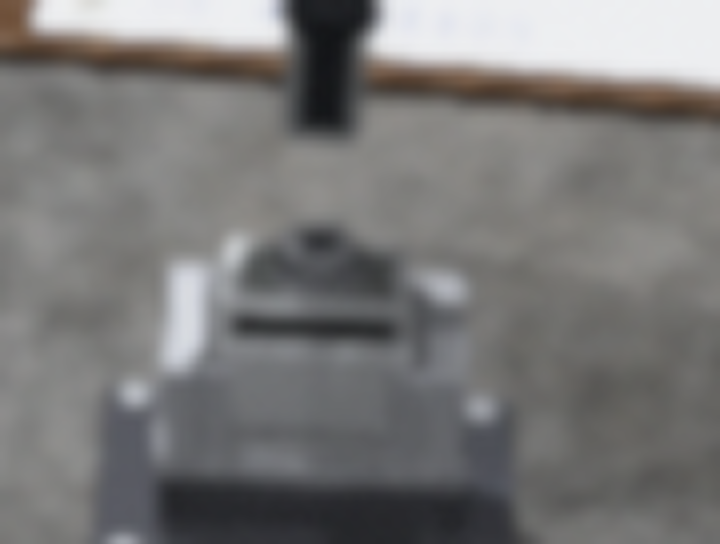

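```bash
python3 - <<'E'
from h import *
go([0.4706,-0.226,0.14],np.radians(-78.8))
c=np.load('w19.npy',allow_pickle=True).item()
for z in (.093,.096): print(plane(c,160+389/4,120+380/4,z,True).round(4))
s=tri(ray(bot.get_calibration('scene'),280+362/8,145+243/8),ray(bot.get_calibration('side'),260+319/8,100+237/8));print(s)
E
python3 -m creep '[{"wx":0,"wy":0,"wz":0,"tx":0,"ty":0,"tz":0.002,"claw":0.5},{"wx":0,"wy":0,"wz":0,"tx":0,"ty":0,"tz":0.004,"claw":1},{"wx":0,"wy":0,"wz":0,"tx":0,"ty":0,"tz":0.004,"claw":1},{"wx":0,"wy":0,"wz":0,"tx":0,"ty":0,"tz":0.004,"claw":1},{"wx":0,"wy":0,"wz":0,"tx":0,"ty":0,"tz":0.004,"claw":1},{"wx":0,"wy":0,"wz":0,"tx":0,"ty":0,"tz":0.004,"claw":1},{"wx":0,"wy":0,"wz":0,"tx":0,"ty":0,"tz":0.004,"claw":1},{"wx":0,"wy":0,"wz":0,"tx":0,"ty":0,"tz":0.004,"claw":1}]' 30
python3 - <<'E'
from h import *
go([0.4706,-0.226,0.135],np.radians(-78.8))
im=bot.grab_frame('wrist'); cv2.imwrite('pics/w20.png',im)
im=bot.grab_frame('scene'); crop(im,280,145,370,222,8,'pics/sc20.png')
E
```

```text
shift [0.0255 0.0002 0.0031] turn [-0.03  0.13  0.06]
shift [0.0255 0.0002 0.0031] turn [ 1.7997e+02  9.0000e-02 -2.1000e-01]
[ 0.4685 -0.226   0.093 ]
[ 0.4698 -0.2257  0.096 ]
(array([ 0.47184722, -0.22898615,  0.09545772]), [np.float64(0.0003545794447633405), np.float64(0.0003545794447632827)])
clock: 21.2
position: [0.4698, -0.2259, 0.1655]
tool_rot: [-0.428, 1.568, 2.909]
force: [0.3, 0.5, 0.1]
grip_width: 0.0002
shift [ 0.0305  0.0003 -0.0009] turn [-0.03  0.13  0.06]
shift [ 0.0305  0.0003 -0.0009] turn [ 1.7997e+02  9.0000e-02 -2.1000e-01]
```

View pics/w20.png

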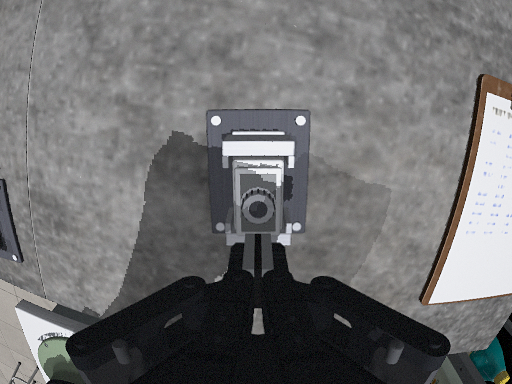

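View pics/sc20.png

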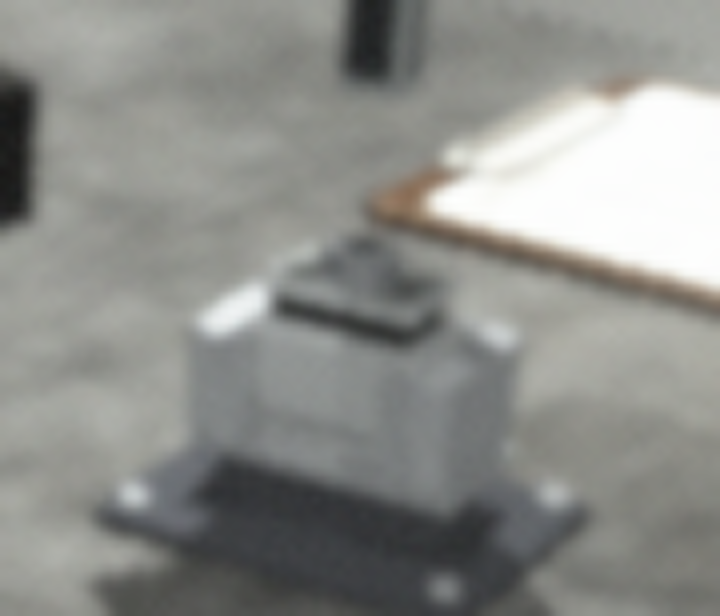

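```bash
python3 -m creep '[{"wx":0,"wy":0,"wz":0,"tx":0.01,"ty":0,"tz":-0.001,"claw":1},{"wx":0,"wy":0,"wz":0,"tx":0.022,"ty":0,"tz":-0.001,"claw":1},{"wx":0,"wy":0,"wz":0,"tx":0.034,"ty":0,"tz":-0.001,"claw":1},{"wx":0,"wy":0,"wz":0,"tx":0.042,"ty":0,"tz":-0.001,"claw":1},{"wx":0,"wy":0,"wz":0,"tx":0.045,"ty":0,"tz":-0.001,"claw":1},{"wx":0,"wy":0,"wz":0,"tx":0.045,"ty":0,"tz":-0.001,"claw":1}]'
python3 - <<'E'
from h import *
go([0.4708,-0.226,0.113],np.radians(-78.8))
im=bot.grab_frame('wrist'); cv2.imwrite('pics/w21.png',im)
im=bot.grab_frame('side'); crop(im,260,90,350,158,8,'pics/s21.png')
im=bot.grab_frame('scene'); crop(im,280,145,370,222,8,'pics/sc21.png')
E
```

```text
clock: 21.9
position: [0.4705, -0.2256, 0.1199]
tool_rot: [-0.484, 1.567, 2.852]
force: [-0.8, -0.8, 0.8]
grip_width: -0.0002
shift [ 0.0069  0.0005 -0.0002] turn [-0.02  0.17  0.09]
shift [ 0.0069  0.0005 -0.0002] turn [ 1.7998e+02  1.4000e-01 -2.7000e-01]
```

View pics/s21.png

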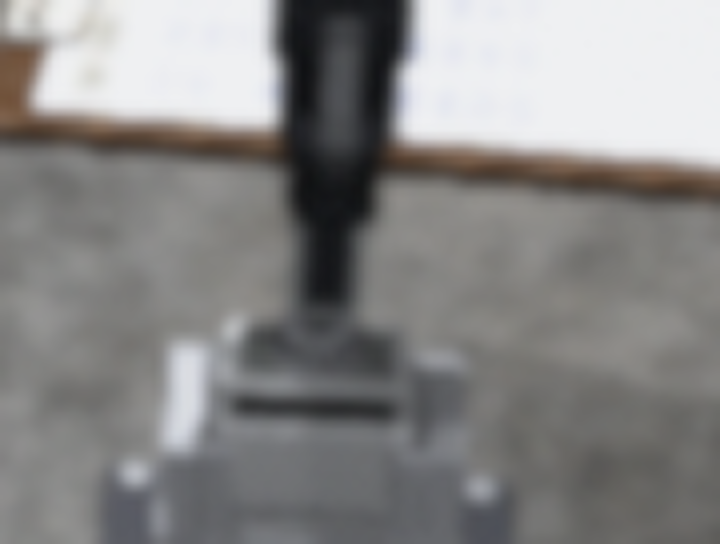

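View pics/sc21.png

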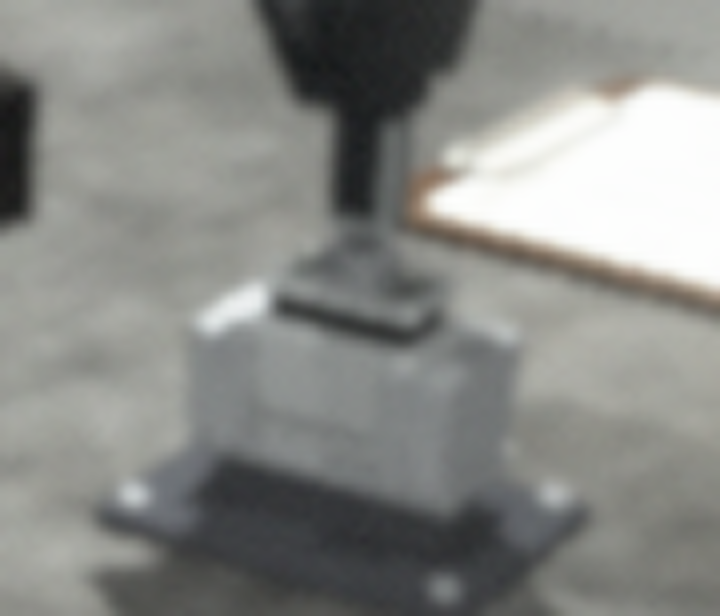

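View pics/w21.png

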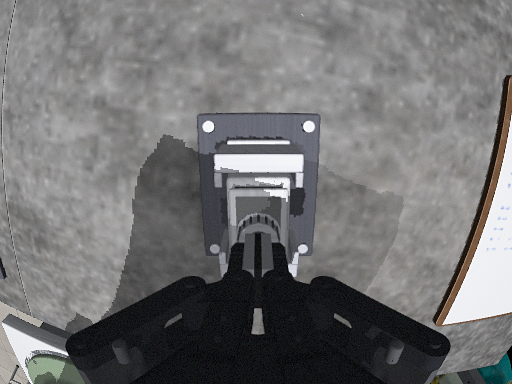

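```bash
python3 -m creep '[{"wx":0,"wy":0,"wz":0,"tx":0.002,"ty":0,"tz":0,"claw":1},{"wx":0,"wy":0,"wz":0,"tx":0.004,"ty":0,"tz":0,"claw":1},{"wx":0,"wy":0,"wz":0,"tx":0.004,"ty":0,"tz":0,"claw":1}]'; for i in 1; do python3 -m creep '[{"wx":0,"wy":0,"wz":0,"tx":0.001,"ty":0,"tz":0,"claw":1},{"wx":0,"wy":0,"wz":0,"tx":0.002,"ty":0,"tz":0,"claw":1},{"wx":0,"wy":0,"wz":0,"tx":0.002,"ty":0,"tz":0,"claw":1}]'; done
```

```text
clock: 22.35
position: [0.4708, -0.2258, 0.1167]
tool_rot: [-0.379, 1.569, 2.958]
force: [-0.6, -0.1, 0.6]
grip_width: 0.0003
clock: 22.65
position: [0.4708, -0.2258, 0.1146]
tool_rot: [-0.391, 1.569, 2.945]
force: [0.1, 0.7, 0.6]
grip_width: -0.0007
```

```bash
python3 -m creep '[{"wx":0,"wy":0,"wz":0,"tx":0.001,"ty":0,"tz":0,"claw":1},{"wx":0,"wy":0,"wz":0,"tx":0.002,"ty":0,"tz":0,"claw":1},{"wx":0,"wy":0,"wz":0,"tx":0.002,"ty":0,"tz":0,"claw":1}]'
```

```text
clock: 22.95
position: [0.4708, -0.2258, 0.1125]
tool_rot: [-0.376, 1.569, 2.961]
force: [0.2, -0.7, -0.1]
grip_width: 0.0
```

```bash
python3 -m creep '[{"wx":0,"wy":0,"wz":0,"tx":0.001,"ty":0,"tz":0,"claw":1},{"wx":0,"wy":0,"wz":0,"tx":0.001,"ty":0,"tz":0,"claw":1}]'; python3 -m creep '[{"wx":0,"wy":0,"wz":0,"tx":0.001,"ty":0,"tz":0,"claw":1},{"wx":0,"wy":0,"wz":0,"tx":0.001,"ty":0,"tz":0,"claw":1}]'; python3 -m creep '[{"wx":0,"wy":0,"wz":0,"tx":0.001,"ty":0,"tz":0,"claw":1},{"wx":0,"wy":0,"wz":0,"tx":0.001,"ty":0,"tz":0,"claw":1}]'
```

```text
clock: 23.15
position: [0.4708, -0.2258, 0.1114]
tool_rot: [-0.398, 1.569, 2.939]
force: [-0.4, -0.2, 1.0]
grip_width: 0.0
clock: 23.35
position: [0.4708, -0.2258, 0.1103]
tool_rot: [-0.386, 1.569, 2.95]
force: [0.1, 0.6, 0.5]
grip_width: -0.0001
clock: 23.55
position: [0.4708, -0.2258, 0.1092]
tool_rot: [-0.401, 1.569, 2.935]
force: [0.8, 0.6, 0.4]
grip_width: -0.0002
```

```bash
python3 -m creep '[{"wx":0,"wy":0,"wz":0,"tx":0.001,"ty":0,"tz":0,"claw":1},{"wx":0,"wy":0,"wz":0,"tx":0.001,"ty":0,"tz":0,"claw":1}]'; python3 -m creep '[{"wx":0,"wy":0,"wz":0,"tx":0.001,"ty":0,"tz":0,"claw":1},{"wx":0,"wy":0,"wz":0,"tx":0.001,"ty":0,"tz":0,"claw":1}]'; python3 -m creep '[{"wx":0,"wy":0,"wz":0,"tx":0.001,"ty":0,"tz":0,"claw":1},{"wx":0,"wy":0,"wz":0,"tx":0.001,"ty":0,"tz":0,"claw":1}]'
python3 - <<'E'
from h import *
im=bot.grab_frame('scene'); crop(im,280,145,370,222,8,'pics/sc22.png')
E
```

```text
clock: 23.75
position: [0.4708, -0.2258, 0.108]
tool_rot: [-0.424, 1.569, 2.913]
force: [-0.3, 0.5, -0.0]
grip_width: -0.0
clock: 23.95
position: [0.4707, -0.2257, 0.1069]
tool_rot: [-0.44, 1.568, 2.896]
force: [0.3, -0.3, -0.3]
grip_width: -0.0
clock: 24.15
position: [0.4708, -0.2258, 0.1059]
tool_rot: [-0.42, 1.569, 2.917]
force: [-0.8, -0.9, 3.4]
grip_width: -0.0002
```

View pics/sc22.png

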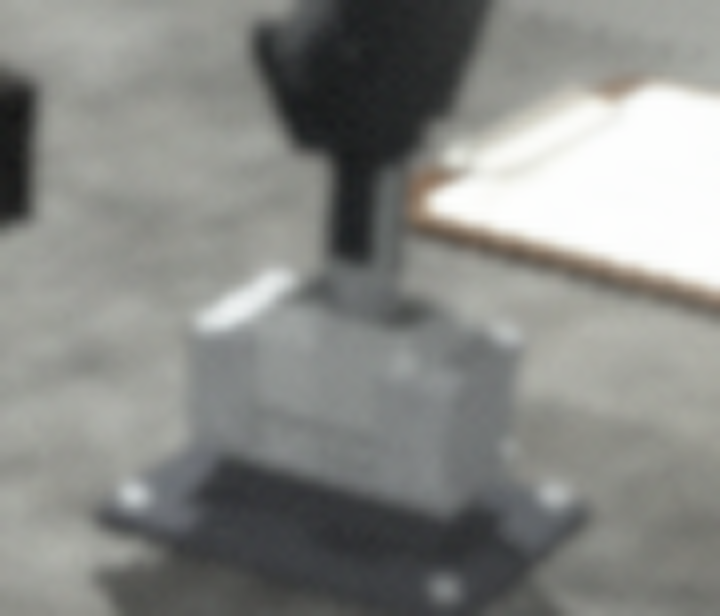

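```bash
python3 -m creep '[{"wx":0,"wy":0,"wz":0,"tx":0.001,"ty":0,"tz":0,"claw":1},{"wx":0,"wy":0,"wz":0,"tx":0.001,"ty":0,"tz":0,"claw":1}]'; python3 -m creep '[{"wx":0,"wy":0,"wz":0,"tx":0.001,"ty":0,"tz":0,"claw":1},{"wx":0,"wy":0,"wz":0,"tx":0.001,"ty":0,"tz":0,"claw":1}]'; python3 -m creep '[{"wx":0,"wy":0,"wz":0,"tx":0.001,"ty":0,"tz":0,"claw":1},{"wx":0,"wy":0,"wz":0,"tx":0.001,"ty":0,"tz":0,"claw":1}]'
```

```text
clock: 24.4
position: [0.4708, -0.2258, 0.105]
tool_rot: [-0.404, 1.569, 2.932]
force: [-0.1, -0.9, 5.9]
grip_width: 0.0003
clock: 24.6
position: [0.4708, -0.2258, 0.1041]
tool_rot: [-0.378, 1.569, 2.958]
force: [-1.3, 0.5, 7.1]
grip_width: -0.0
clock: 24.8
position: [0.4708, -0.2258, 0.1032]
tool_rot: [-0.358, 1.569, 2.978]
force: [-1.9, 0.6, 8.4]
grip_width: -0.0
```

```bash
python3 -m creep '[{"wx":0,"wy":0,"wz":0,"tx":0.001,"ty":0,"tz":0,"claw":1},{"wx":0,"wy":0,"wz":0,"tx":0.001,"ty":0,"tz":0,"claw":1}]'; python3 -m creep '[{"wx":0,"wy":0,"wz":0,"tx":0.001,"ty":0,"tz":0,"claw":1},{"wx":0,"wy":0,"wz":0,"tx":0.001,"ty":0,"tz":0,"claw":1}]'; python3 -m creep '[{"wx":0,"wy":0,"wz":0,"tx":0.001,"ty":0,"tz":0,"claw":1},{"wx":0,"wy":0,"wz":0,"tx":0.001,"ty":0,"tz":0,"claw":1}]'
```

```text
clock: 25.0
position: [0.4708, -0.2258, 0.1024]
tool_rot: [-0.296, 1.569, 3.041]
force: [-2.9, 1.2, 9.1]
grip_width: -0.0002
clock: 25.2
position: [0.4708, -0.2258, 0.1017]
tool_rot: [-0.231, 1.569, 3.106]
force: [-2.2, 1.0, 11.9]
grip_width: -0.0002
clock: 25.4
position: [0.4709, -0.2258, 0.101]
tool_rot: [-0.155, 1.569, -3.101]
force: [-2.7, 1.5, 11.9]
grip_width: 0.0
```

```bash
python3 -m creep '[{"wx":0,"wy":0,"wz":0,"tx":0.001,"ty":0,"tz":0,"claw":1},{"wx":0,"wy":0,"wz":0,"tx":0.001,"ty":0,"tz":0,"claw":1}]'; python3 -m creep '[{"wx":0,"wy":0,"wz":0,"tx":0.001,"ty":0,"tz":0,"claw":1},{"wx":0,"wy":0,"wz":0,"tx":0.001,"ty":0,"tz":0,"claw":1}]'
```

```text
clock: 25.6
position: [0.4708, -0.2258, 0.1003]
tool_rot: [-0.092, 1.569, -3.038]
force: [-3.0, 1.2, 12.3]
grip_width: 0.0005
clock: 25.8
position: [0.4709, -0.2258, 0.0999]
tool_rot: [0.13, 1.569, -2.817]
force: [-4.3, 2.0, 18.5]
grip_width: -0.0002
```

```bash
python3 -m creep '[{"wx":0,"wy":0,"wz":0,"tx":0.001,"ty":0,"tz":0,"claw":1},{"wx":0,"wy":0,"wz":0,"tx":0.001,"ty":0,"tz":0,"claw":1},{"wx":0,"wy":0,"wz":0,"tx":0.001,"ty":0,"tz":0,"claw":1}]'
python3 - <<'E'
from h import *
im=bot.grab_frame('scene'); crop(im,280,145,370,222,8,'pics/sc23.png')
im=bot.grab_frame('side'); crop(im,260,100,350,168,8,'pics/s23.png')
print(bot.observe()['force'],bot.observe()['position'])
E
```

```text
clock: 26.1
position: [0.471, -0.2259, 0.0998]
tool_rot: [0.456, 1.569, -2.491]
force: [-5.5, 3.0, 25.3]
grip_width: 0.0003
[-6.05050088  2.66816958 25.64504759] [ 0.47090968 -0.22589924  0.0998606 ]
```

View pics/sc23.png

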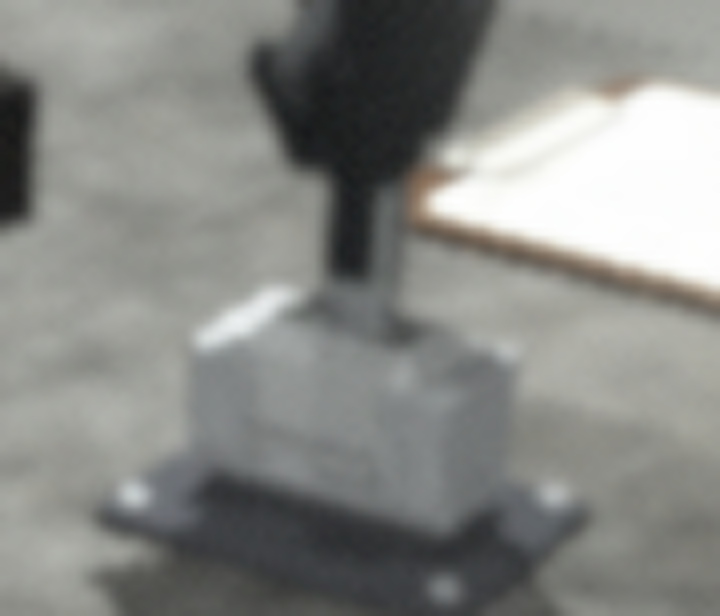

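View pics/s23.png

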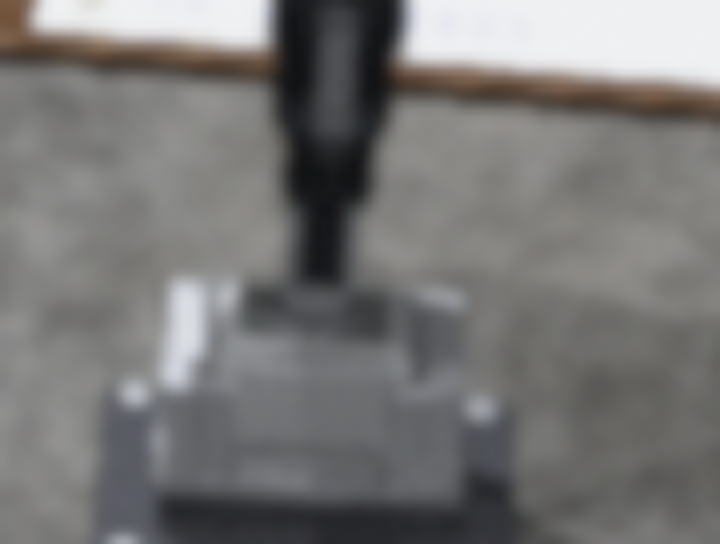

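The deck is on its stop (position stuck at 0.0998 while force rose to 25 N) and the lid gap is closed. Now I'll let it up gently.

```bash
python3 -m creep '[{"wx":0,"wy":0,"wz":0,"tx":-0.001,"ty":0,"tz":0,"claw":1},{"wx":0,"wy":0,"wz":0,"tx":-0.003,"ty":0,"tz":0,"claw":1},{"wx":0,"wy":0,"wz":0,"tx":-0.005,"ty":0,"tz":0,"claw":1},{"wx":0,"wy":0,"wz":0,"tx":-0.007,"ty":0,"tz":0,"claw":1},{"wx":0,"wy":0,"wz":0,"tx":-0.01,"ty":0,"tz":0,"claw":1},{"wx":0,"wy":0,"wz":0,"tx":-0.015,"ty":0,"tz":0,"claw":1}]'; python3 -m creep '[{"wx":0,"wy":0,"wz":0,"tx":-0.02,"ty":0,"tz":0,"claw":1},{"wx":0,"wy":0,"wz":0,"tx":-0.05,"ty":0,"tz":0,"claw":1},{"wx":0,"wy":0,"wz":0,"tx":-0.08,"ty":0,"tz":0.02,"claw":1},{"wx":0,"wy":0,"wz":0,"tx":-0.09,"ty":0,"tz":0.04,"claw":1},{"wx":0,"wy":0,"wz":0,"tx":-0.09,"ty":0,"tz":0.04,"claw":1},{"wx":0,"wy":0,"wz":0,"tx":-0.09,"ty":0,"tz":0.04,"claw":1}]'
python3 - <<'E'
from h import *
np.save('w24.npy',bot.get_calibration('wrist'),allow_pickle=True)
im=bot.grab_frame('wrist'); cv2.imwrite('pics/w24.png',im); crop(im,170,60,350,195,4,'pics/w24c.png')
im=bot.grab_frame('scene');cv2.imwrite('pics/scene24.png',im); crop(im,280,145,370,222,8,'pics/sc24.png')
im=bot.grab_frame('side');cv2.imwrite('pics/side24.png',im); crop(im,260,100,350,168,8,'pics/s24.png')
E
```

```text
clock: 26.8
position: [0.4708, -0.2258, 0.1149]
tool_rot: [0.191, 1.569, -2.755]
force: [-0.9, 0.6, -0.0]
grip_width: 0.0002
clock: 27.4
position: [0.4319, -0.2336, 0.2053]
tool_rot: [0.643, 1.569, -2.304]
force: [0.9, 0.3, -0.1]
grip_width: 0.0001
```

View pics/w24c.png

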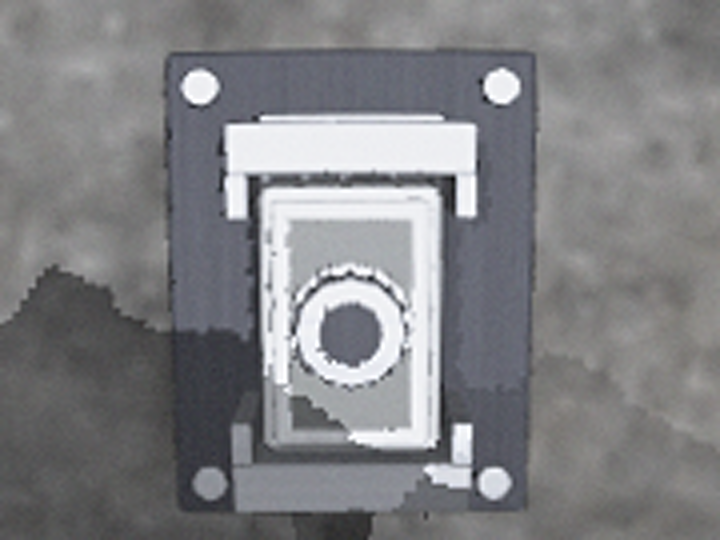

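View pics/sc24.png

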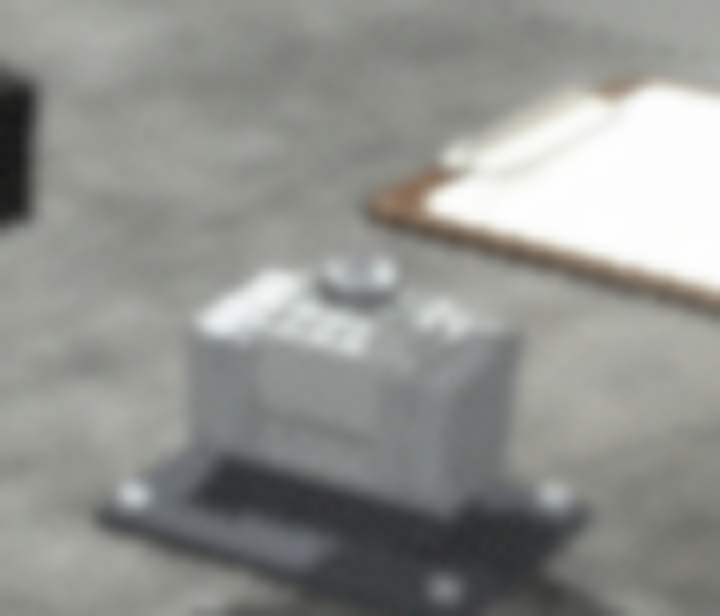

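View pics/s24.png

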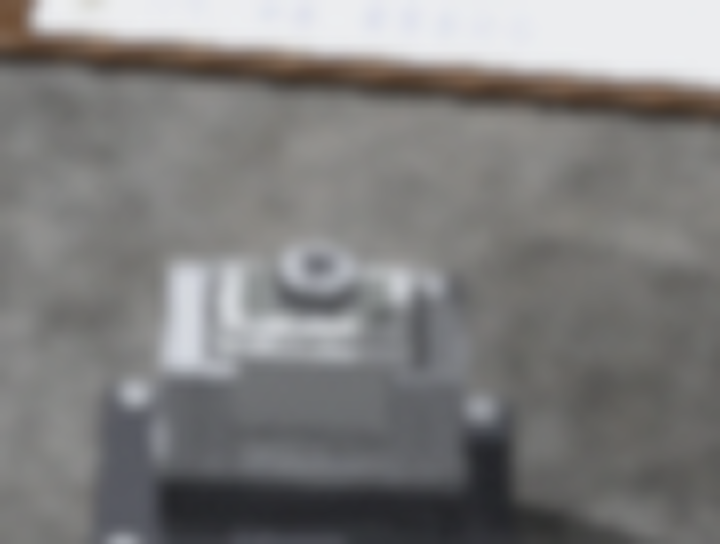

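View pics/scene24.png

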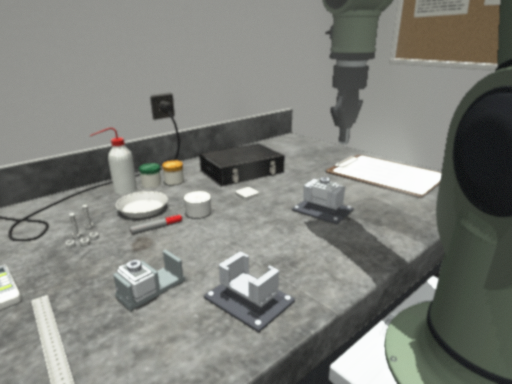

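Run:
```python
from h import *
print(tri(ray(bot.get_calibration('scene'),280+358/8,145+268/8),ray(bot.get_calibration('side'),260+318/8,100+263/8)))
c=np.load('w24.npy',allow_pickle=True).item()
f=lambda x,y,z: plane(c,170+x/4,60+y/4,z,True)
ax=np.array([np.cos(.1955),np.sin(.1955),0])
top,bot_=f(351,177,.07),f(351,465,.07)   # cheek inner edges
l=[f(*q,.0775) for q in [(276,208),(427,208),(276,446),(427,446)]]
print('pocket',np.linalg.norm(top-bot_),((top+bot_)/2).round(4),'lid',np.mean(l,0).round(4),np.linalg.norm(l[0]-l[2]),np.linalg.norm(l[0]-l[1]))
bot.job_done()
```

```text
(array([ 0.47130945, -0.22720498,  0.08759503]), [np.float64(0.0003131788652446193), np.float64(0.0003131788652446285)])
pocket 0.0651778441013042 [ 0.4697 -0.2259  0.07  ] lid [ 0.4698 -0.2259  0.0775] 0.05238024959446127 0.03194383993539549
the job is handed in; nothing more can be done
```

The job is done and handed in at about 27.5 s. I took the proud-lid case out of the rack by its ends, stood it on the open bench and let go. I then took it across its long sides and set it in the pocket of the far stand. With shut fingers I pressed straight down on the screw head until the deck was on its stop. The reading there was about 25 N with no further movement. I eased off, and nothing touches the case now.

**Last checks**
- **Lid and deck:** In the last pictures the lid gap is closed and the deck is back up. The screw top came down about 8 mm, from 95.5 to 87.6 mm by two-view triangulation.
- **Position:** The lid centre measures within 0.2 mm of the pocket centre in the wrist view.
- **Other things:** The spare case, tin, plate and pen look unmoved. I checked these by eye only.

**Disagreements**
- **Case in the grip:** I had two estimates of where the case sat in the long-side grip, 1.7 mm off the tool centre from the tool readings and about 3.4 mm from the side and wrist cameras. I used the camera values, and the case went in without touching.
- **Screw height:** I expected to feel the screw head at a tool height of about 112 mm. The force only showed clearly near 106 mm, with the lid already almost home, so the first part of the lid's slide did not show in the force.
- **Lid size:** The lid measured 52 x 32 mm in the final wrist view, against the given 54 x 34 mm.

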